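Build the test-firing stack

ROBOT

A 6-joint arm with a two-finger parallel gripper is mounted at the origin on a cart in front of the work surface, level with it; the furniture and walls round the work are solid. World frame = base frame: x ahead of the robot, y to its left, z up, the work surface at z = 0. Lengths are in m, angles in rad, forces in N, time in s.
With the tool pointing down it reaches from about 0.15 to 0.775 m from the base axis. Payload 6.1 kg.
Tool frame: the origin (TCP) lies midway between the tips of the shut fingers; the grasp point (between the pads) lies 19 mm behind it; z points along the fingers, x is the direction in which the jaws open and shut, and the axes are right-handed (so a half turn about z gives the same grasp; the last joint's range is limited). The gripper opens to 85 mm and grips with 20 to 120 N. Pads are 22 mm wide; open, the fingers measure 114 mm over their backs; the gripper's body (76 mm by 85 mm) begins 54 mm behind the grasp point. The pads swing forward as they close: fully open they stand 13 mm farther back than shut.
Start: joints at [-1.119, 0.126, -0.04, 1.405, 0, 1.571], TCP at [0.229, -0.472, 0.208] pointing down, gripper open.
Joint ranges: [-2.72, 2.72], [-0.95, 1.95], [-1.27, 1.35], [-1.78, 2.02], [-1.46, 1.47], [-3.14, 3.14]. Speed limits (rad/s): [2.39, 2.39, 3.01, 3.14, 3.14, 3.14].

INTERFACE

Orientations are given as a unit quaternion [w, x, y, z].
In Python, from rig import telemetry, optics, order gives the robot as it stands.
- The arm moves only by the shell command python3 -m pendant 'ROWS' [FORCE]. ROWS is JSON, a list of rows, each a list of 5 numbers: the opening, from 0 (shut) to 1 (fully open), then the shift along the tool's x, y, z each as a share of 800 mm, from -1 to 1, then the turn about the tool's z as a share of 2 rad, from -1 to 1. In form: [[gripper, dx, dy, dz, yaw], ...]. A call has 1 to 12 rows; each row is the pose to reach, as a shift and turn from the pose commanded when the call began, along the tool's axes at that moment; what a row does not reach only later rows make up. A row lasts 1/12 s, in which the tool goes at most 41.7 mm and 7.16 degrees, less where a joint would pass 70% of its speed; a pose out of reach is approached as far as the arm can. A call with a number of a shift or a turn outside -1 to 1 is refused whole. A call with a gripper value outside its range is refused whole. The fingers move at their own pace and stop on an object; FORCE is the grip in N (left out, the last holds). Time passes only in rows, so rows that repeat a pose let the fingers close. It gives the time, the measured TCP pose, the force and the opening at its end, in the units of the state.
- telemetry.state(): the state, without advancing time (a new reading comes with each control period).
- optics.read_camera(name): name is "scene" or "top"; returns (picture, depth): 400x640x3 uint8, blue, green, red; 400x640 float32, m along the optical axis (not along the pixel's ray), 0 where there is no reading.
- optics.calibration(name): a dict with "mtx" (3x3 intrinsics, pixels), "origin" and "attitude" of the camera in the world. Camera axes: x right, y up, looking along -z (the intrinsics and any distortion apply to the point x, -y, -z); pixel columns grow to the right and rows downward; lengths in m; the calibration is good to about 2 mm. A picture is of the moment at which its call begins. calibration takes no time and is no camera call.
- order.job_done(): hands the job in, once; it reports no verdict.
The state is a dict: "clock": time; "qpos": joint angles; "joint_vel": joint speeds; "effort": joint torques, N m; "tcp_pos": TCP position; "tool_rot": TCP orientation; "force": force on the tool from outside, world axes, zero at the start; "torque": the same for the moment, N m; "opening": opening from 0.0 (shut) to 1.0 (fully open).
Only numpy, scipy, OpenCV 4.12 (cv2) and the standard library are available. Lean on these libraries where they do the work, as an engineer would, in place of code of your own. Each camera call takes 0.05 s, during which the arm holds its last target.

TASK

Build the test-firing stack in the middle of the white kiln batt: the terracotta box at the bottom, the white box on it, the mustard-yellow box on that, each foot seated in the mouth below, then close it with the charcoal cover, foot down. Last, stand the blue test tile upright in the middle of the cover as the witness. Leave the teal and the orange tile standing where they are.

Things in the scene. Friction and masses are not known exactly. Their poses are not given: they have to be found in the camera images.
- box_terracotta_center (a point): Round open-topped kiln box, bare red-brown terracotta: 60 mm across, 45 mm high, 0.18 kg, loose. Its solid tapered foot (5 mm high, 38 mm wide at the bottom, 44 at its top) drops into the 51 mm mouth of a box beneath until the 60 mm shoulder rests on the rim: each stacked box adds 40 mm. Wall 4.5 mm. Point: on the axis, half-way up, 22.5 mm above the foot's bottom. z up.
- box_white_center (a point): Round open-topped kiln box, glazed white: 60 mm across, 45 mm high, 0.18 kg, loose. Its solid tapered foot (5 mm high, 38 mm wide at the bottom, 44 at its top) drops into the 51 mm mouth of a box beneath until the 60 mm shoulder rests on the rim: each stacked box adds 40 mm. Wall 4.5 mm. Point: on the axis, half-way up, 22.5 mm above the foot's bottom. z up.
- box_yellow_center (a point): Round open-topped kiln box, glazed mustard yellow: 60 mm across, 45 mm high, 0.18 kg, loose. Its solid tapered foot (5 mm high, 38 mm wide at the bottom, 44 at its top) drops into the 51 mm mouth of a box beneath until the 60 mm shoulder rests on the rim: each stacked box adds 40 mm. Wall 4.5 mm. Point: on the axis, half-way up, 22.5 mm above the foot's bottom. z up.
- cover_center (a point): Cover of the kiln boxes: charcoal-black flat disc 60 mm across, 14 mm thick, with a tapered foot below (5 mm high, 38 to 44 mm across), 19 mm high in all, flat top; the foot drops into a box's 51 mm mouth and the disc rests on the rim. 0.12 kg, loose, foot down. Point: on the axis, half-way up, 9.5 mm above the foot's bottom. z up.
- batt_white_top (a point): Flat round kiln batt, white-washed on a buff body, 90 mm across and 12 mm thick, fixed to the table. The stack is built here. This point is the centre of its top face, 12 mm above the table; z points up.
- batt_grey_top (a point): Flat round kiln batt, dark grey, 90 mm across and 12 mm thick, fixed to the table. Not used. This point is the centre of its top face, 12 mm above the table; z points up.
- tile_blue_center (a point): L-shaped test tile, blue above, 34 (x) x 44 (y) mm, 61 mm tall, 0.03 kg, standing loose. Upright plate about 9 mm thick in y, middle at y = +9.5 mm, from 14 mm above the bottom to the top; foot from y = -22 to +22 mm, 6 mm thick in front. Point: over the foot's middle, half-way up, 30.5 mm above the bottom (so 9.5 mm beside the plate). z up. Goes on the cover.
- tile_teal_center (a point): L-shaped test tile, teal green above, 34 (x) x 44 (y) mm, 61 mm tall, 0.03 kg, standing loose. Upright plate about 9 mm thick in y, middle at y = +9.5 mm, from 14 mm above the bottom to the top; foot from y = -22 to +22 mm, 6 mm thick in front. Point: over the foot's middle, half-way up, 30.5 mm above the bottom (so 9.5 mm beside the plate). z up. Leave alone.
- tile_orange_center (a point): L-shaped test tile, orange-red above, 34 (x) x 44 (y) mm, 61 mm tall, 0.03 kg, standing loose. Upright plate about 9 mm thick in y, middle at y = +9.5 mm, from 14 mm above the bottom to the top; foot from y = -22 to +22 mm, 6 mm thick in front. Point: over the foot's middle, half-way up, 30.5 mm above the bottom (so 9.5 mm beside the plate). z up. Leave alone.

How it is judged:
At the end, for the whole second after the job is handed in: Terracotta box on the white batt within 15 mm of its centre; white, yellow box and cover seated in that order, each within 8 mm of the axis below and 4 mm of seated height; blue tile on the cover within 15 mm of its centre; all within 0.1 rad of upright and at rest (under 0.02 m/s) (horizontal distance between box_terracotta_center and batt_white_top below 0.015 m and z of box_terracotta_center in the frame of batt_white_top between 0.0185 and 0.0265 m and horizontal distance between box_white_center and box_terracotta_center below 0.008 m and z of box_white_center in the frame of box_terracotta_center between 0.036 and 0.044 m and horizontal distance between box_yellow_center and box_white_center below 0.008 m and z of box_yellow_center in the frame of box_white_center between 0.036 and 0.044 m and horizontal distance between cover_center and box_yellow_center below 0.008 m and z of cover_center in the frame of box_yellow_center between 0.023 and 0.031 m and horizontal distance between tile_blue_center and cover_center below 0.015 m and z of tile_blue_center in the frame of cover_center between 0.036 and 0.044 m and angle between each of box_terracotta_center, box_white_center, box_yellow_center, cover_center, tile_blue_center's own z axis and vertical below 0.1 rad and linear speed of each of box_terracotta, box_white, box_yellow, cover, tile_blue below 0.02 m/s); the robot touches nothing.
It fails at once if the teal or the orange tile is shifted by more than 30 mm or tipped over (tilted more than 0.5 rad) (distance of any of tile_teal_center, tile_orange_center from where it was at the start of the episode above 0.03 m or angle between any of tile_teal_center, tile_orange_center's own z axis and vertical above 0.5 rad).
It also fails if it takes over 136 s, if anything falls off the work surface, if the arm or the gripper's body presses on something with over 40 N, if the wrist force passes 120 N, or if a joint passes its speed limit or range.

## Working session

There is one attempt and no reset: what is moved stays moved. The work goes in short steps, Python scripts to look and compute and a shell command to move; the robot and the scene stay as the last step left them, time stands still between calls to the robot, and variables do not carry over. Pictures are saved under pics/ and viewed, and the job is handed in when it is done.

```bash
ls; mkdir -p pics; python3 - <<'E'
from rig import telemetry, optics
import cv2
print(telemetry.state())
for n in ("scene","top"):
    c=optics.calibration(n); print(n,c)
    p,d=optics.read_camera(n); cv2.imwrite(f"pics/{n}0.png",p)
    import numpy as np; np.savez(f"{n}0.npz",p=p,d=d)
E
```

```text
pics
{'clock': 0.0, 'qpos': array([-1.11899645e+00,  1.26365923e-01, -4.06004940e-02,  1.40541660e+00,
        5.26198140e-07,  1.57084136e+00]), 'joint_vel': array([ 0.00094578, -0.00077463, -0.00071632,  0.00071233, -0.00031037,
       -0.00110491]), 'effort': array([-8.81949527e-04, -4.35910857e+01,  3.52926171e+01,  1.71836838e-02,
       -7.27575934e-05, -8.66615153e-06]), 'tcp_pos': array([ 0.2290107 , -0.47191723,  0.20693934]), 'tool_rot': array([-4.21284890e-04,  8.47509321e-01, -5.30779917e-01, -6.72247555e-04]), 'force': array([-0.29836969,  0.17568824, -0.1771721 ]), 'torque': array([0.01135123, 0.02912288, 0.04212414]), 'opening': 1.0000008548315906}
scene {'mtx': array([[362.71664318,   0.        , 316.34492321],
       [  0.        , 362.71664318, 192.73028485],
       [  0.        ,   0.        ,   1.        ]]), 'origin': array([-0.00121812, -0.72207198,  0.5023354 ]), 'attitude': array([ 0.80390438,  0.51519623, -0.15597025, -0.25295033])}
top {'mtx': array([[392.2615061 ,   0.        , 317.77082245],
       [  0.        , 392.2615061 , 212.00938013],
       [  0.        ,   0.        ,   1.        ]]), 'origin': array([0.31526503, 0.028892  , 1.20197332]), 'attitude': array([-0.70478871, -0.05383685,  0.05876773,  0.70492611])}
```

View pics/scene0.png

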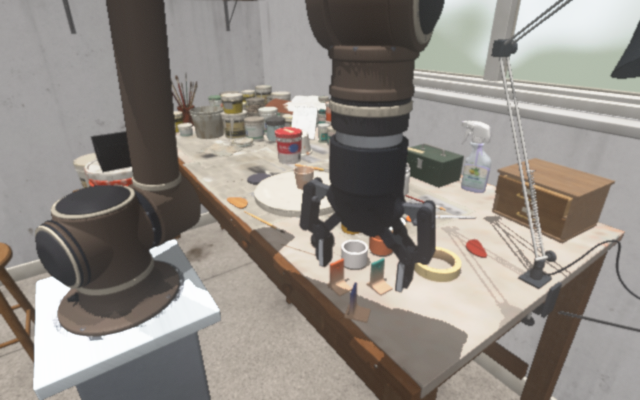

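View pics/top0.png

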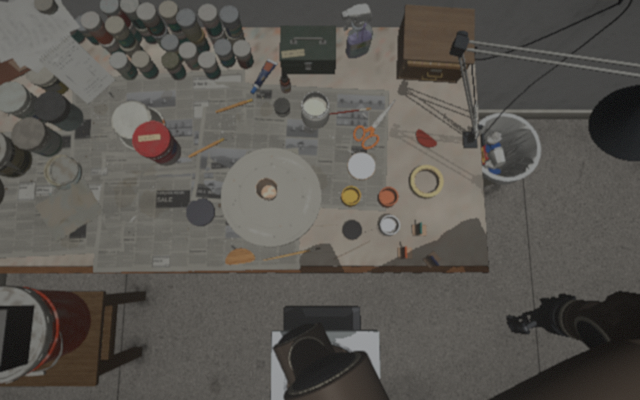

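```bash
cat > h.py <<'E'
import numpy as np, cv2
from scipy.spatial.transform import Rotation as R
from rig import telemetry, optics
def rot(c): 
    q=c["attitude"]; return R.from_quat([q[1],q[2],q[3],q[0]])
def cloud(name,d):
    c=optics.calibration(name);K=c["mtx"];h,w=d.shape
    u,v=np.meshgrid(np.arange(w),np.arange(h))
    P=np.stack([(u-K[0,2])/K[0,0]*d,-(v-K[1,2])/K[1,1]*d,-d],-1)
    W=rot(c).apply(P.reshape(-1,3)).reshape(h,w,3)+c["origin"]; W[d<=0]=np.nan
    return W
def proj(name,X):
    c=optics.calibration(name);K=c["mtx"];p=rot(c).inv().apply(np.atleast_2d(X)-c["origin"])
    return np.stack([K[0,0]*p[:,0]/-p[:,2]+K[0,2],K[1,1]*-p[:,1]/-p[:,2]+K[1,2]],-1)
def grab(tag,name="top"):
    p,d=optics.read_camera(name); cv2.imwrite(f"pics/{name}{tag}.png",p); np.savez(f"{name}{tag}.npz",p=p,d=d); return p,d,cloud(name,d)
def planepix(name,u,v,z):
    c=optics.calibration(name);K=c["mtx"]
    r=rot(c).apply([(u-K[0,2])/K[0,0],-(v-K[1,2])/K[1,1],-1]); o=c["origin"]
    return o+r*(z-o[2])/r[2]
E
python3 - <<'E'
from h import *
f=np.load("top0.npz");W=cloud("top",f["d"]);p=f["p"]
for n,(u,v) in dict(wb=(362,166),gb=(201,212),yel=(350,196),ter=(388,197),whi=(389,225),cov=(352,230),teal=(418,228),ora=(404,252),table=(330,150),t2=(440,210),blue=(436,256)).items():
    print(n,W[v,u].round(4),p[v,u])
    sub=W[v-14:v+15,u-14:u+15,2]
    print('   hmax',np.nanmax(sub).round(4))
x0,x1,y0,y1=320,460,140,270
cv2.imwrite("pics/crop0.png",cv2.resize(p[y0:y1,x0:x1],None,fx=5.5,fy=4.5 if 0 else 5.5*0.8,interpolation=cv2.INTER_CUBIC)[:600])
fs=np.load("scene0.npz")["p"][200:330,290:430]
cv2.imwrite("pics/crops0.png",cv2.resize(fs,None,fx=4.5,fy=4.5,interpolation=cv2.INTER_CUBIC)[:600])
E
```

```text
wb [ 0.6523 -0.1181  0.0132] [159 156 156]
   hmax 0.0179
gb [0.5059 0.3774 0.0158] [72 69 69]
   hmax 0.0193
yel [ 0.5568 -0.0793  0.0118] [ 69 132 154]
   hmax 0.052
ter [ 0.5541 -0.1973  0.0101] [ 69  93 149]
   hmax 0.0491
whi [ 0.4662 -0.1972  0.0135] [158 156 155]
   hmax 0.0498
cov [ 0.4506 -0.0836  0.0158] [57 57 58]
   hmax 0.0241
teal [ 0.4531 -0.277   0.0458] [42 46 46]
   hmax 0.0652
ora [ 0.3816 -0.2308  0.0548] [37 47 72]
   hmax 0.0647
table [ 7.088e-01 -1.870e-02 -7.000e-04] [103 109 110]
   hmax 0.009
t2 [ 0.5151 -0.3604 -0.0009] [123 132 139]
   hmax 0.0289
blue [ 0.3725 -0.3403  0.0014] [65 77 89]
   hmax 0.0661
```

View pics/crop0.png

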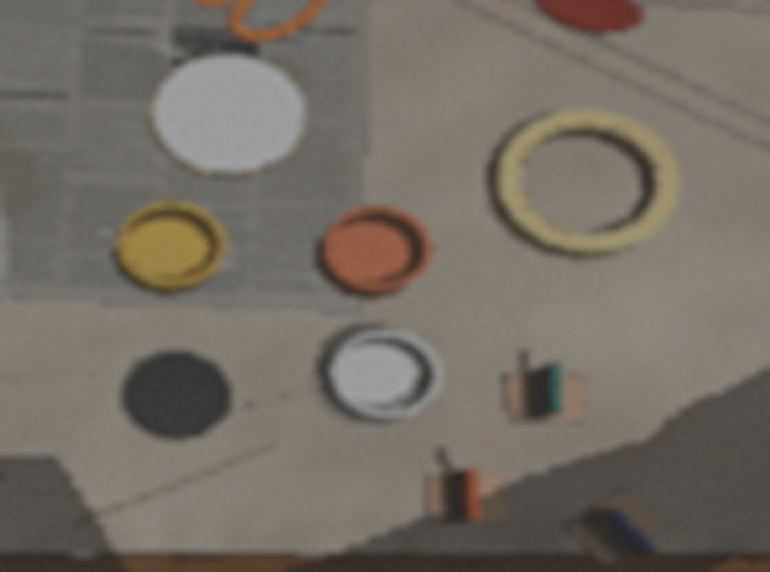

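View pics/crops0.png

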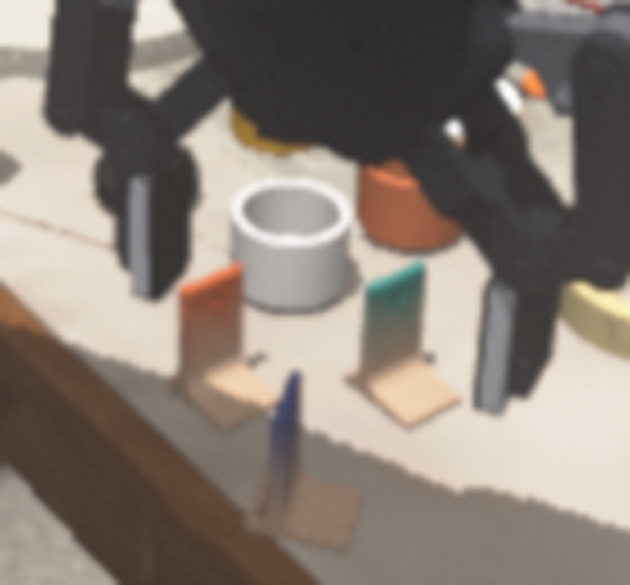

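```bash
cat >> h.py <<'E'
def circfit(xy):
    (c,s,a)=cv2.fitEllipse(xy.astype(np.float32)); return c,s
def top_obj(W,g,zlo,zhi,z,rad=0.05):
    """points near guess g with zlo<z<zhi; take mask, outer contour -> plane z -> min circle/ellipse fit"""
    m=(np.hypot(W[...,0]-g[0],W[...,1]-g[1])<rad)&(W[...,2]>zlo)&(W[...,2]<zhi)
    m=m.astype(np.uint8)
    cs,_=cv2.findContours(m,cv2.RETR_EXTERNAL,cv2.CHAIN_APPROX_NONE)
    c=max(cs,key=cv2.contourArea)
    ell=cv2.fitEllipse(cv2.convexHull(c))
    u,v=ell[0]
    P=planepix("top",u,v,z)
    pts=np.array([planepix("top",a,b,z)[:2] for a,b in c[:,0]])
    return P.round(4),np.round(ell[1],1),(np.ptp(pts,0)).round(4)
E
python3 - <<'E'
from h import *
f=np.load("top0.npz");W=cloud("top",f["d"]);p=f["p"]
for n,g,a,b,z in [("yel",(.55,-.08),.035,.06,.045),("ter",(.55,-.197),.035,.06,.045),("whi",(.466,-.197),.035,.06,.045),("cov",(.45,-.084),.01,.03,.019),("wb",(.652,-.118),.006,.03,.012),("gb",(.506,.377),.006,.03,.012)]:
    print(n,top_obj(W,g,a,b,z,.07))
# blue/teal/orange plates
for n,g,rad in [("teal",(.45,-.27),.04),("ora",(.38,-.23),.035),("blue",(.36,-.33),.05)]:
    m=(np.hypot(W[...,0]-g[0],W[...,1]-g[1])<rad)
    for lo,hi in((.004,.02),(.045,.075)):
        k=m&(W[...,2]>lo)&(W[...,2]<hi); q=W[k]
        vs=np.argwhere(k)
        if len(q): print(n,lo,len(q),q.mean(0).round(4),q.min(0).round(3),q.max(0).round(3))
# colour refinement for batt: bright white
hsv=cv2.cvtColor(p,cv2.COLOR_BGR2HSV)
m=((p.min(2)>140)).astype(np.uint8);m[:145]=0;m[185:]=0;m[:,:340]=0;m[:,385:]=0
c=max(cv2.findContours(m,0,1)[0],key=cv2.contourArea);e=cv2.fitEllipse(c);print(e,planepix("top",*e[0],.012))
print(R.from_quat(np.roll(telemetry.state()["tool_rot"],-1)).as_matrix().round(4))
E
```

```text
yel (array([ 0.5513, -0.0775,  0.045 ]), array([19.6, 19.6]), array([0.0583, 0.0574]))
ter (array([ 0.5486, -0.19  ,  0.045 ]), array([19.6, 19.9]), array([0.0583, 0.0578]))
whi (array([ 0.462 , -0.1924,  0.045 ]), array([19.7, 19.9]), array([0.06 , 0.057]))
cov (array([ 0.4502, -0.0823,  0.019 ]), array([19.3, 19.4]), array([0.0549, 0.0579]))
wb (array([ 0.6523, -0.1136,  0.012 ]), array([27.4, 28.8]), array([0.0873, 0.0852]))
gb (array([0.5159, 0.3832, 0.012 ]), array([29.6, 37. ]), array([0.109 , 0.0896]))
teal 0.004 71 [ 0.4508 -0.2819  0.0073] [ 0.421 -0.31   0.004] [ 0.474 -0.232  0.019]
teal 0.045 40 [ 0.4503 -0.2794  0.0566] [ 0.434 -0.283  0.046] [ 0.466 -0.276  0.065]
ora 0.004 67 [ 0.3819 -0.2346  0.0082] [ 0.36  -0.263  0.004] [ 0.397 -0.196  0.019]
ora 0.045 38 [ 0.3807 -0.2327  0.0578] [ 0.364 -0.236  0.045] [ 0.397 -0.23   0.065]
blue 0.004 79 [ 0.3638 -0.32    0.0076] [ 0.339 -0.349  0.004] [ 0.403 -0.281  0.02 ]
blue 0.045 36 [ 0.3565 -0.3154  0.0579] [ 0.344 -0.327  0.046] [ 0.37  -0.305  0.066]
((361.1689453125, 165.32974243164062), (24.404211044311523, 25.86924171447754), 102.52920532226562) [ 0.65486532 -0.11567567  0.012     ]
[[ 4.366e-01 -8.997e-01 -7.000e-04]
 [-8.997e-01 -4.366e-01  1.300e-03]
 [-1.400e-03  0.000e+00 -1.000e+00]]
```

```bash
cat >> h.py <<'E'
def to(x,y,z,deg=None):
    s=telemetry.state(); M=R.from_quat(np.roll(s["tool_rot"],-1)).as_matrix()
    d=M.T@(np.array([x,y,z])-s["tcp_pos"])
    a=np.degrees(np.arctan2(M[1,0],M[0,0])); yaw=0 if deg is None else -((deg-a+180)%360-180)
    print("t",round(s["clock"],2),"tcp",s["tcp_pos"].round(4),"ang",a.round(2),"open",round(s["opening"],3),"F",s["force"].round(1),"q",s["qpos"].round(2))
    print("shares",(d/0.8).round(4),"yaw",round(np.radians(yaw)/2,4),"rows",round(np.linalg.norm(d)/.0417+1,1),round(abs(yaw)/7.16,1))
E
python3 -c "
from h import *
to(.5486,-.19,.207,-45)"
```

```text
t 0.1 tcp [ 0.229 -0.472  0.207] ang -64.11 open 1.002 F [-0.2  0.4 -0.5] q [-1.12  0.13 -0.04  1.41 -0.    1.57]
shares [-1.427e-01 -5.133e-01  2.000e-04] yaw -0.1668 rows 11.2 2.7
```

```bash
python3 -m pendant '[[1,-0.1427,-0.5133,0,-0.1668],[1,-0.1427,-0.5133,0,-0.1668],[1,-0.1427,-0.5133,0,-0.1668],[1,-0.1427,-0.5133,0,-0.1668],[1,-0.1427,-0.5133,0,-0.1668],[1,-0.1427,-0.5133,0,-0.1668],[1,-0.1427,-0.5133,0,-0.1668],[1,-0.1427,-0.5133,0,-0.1668],[1,-0.1427,-0.5133,0,-0.1668],[1,-0.1427,-0.5133,0,-0.1668],[1,-0.1427,-0.5133,0,-0.1668],[1,-0.1427,-0.5133,0,-0.1668]]' 40
python3 -m pendant '[[1,0,0,0,0],[1,0,0,0,0],[1,0,0,0,0]]'
python3 -c "
from h import *
to(.5486,-.19,.006,-45)
grab('1','scene')"
```

```text
clock: 1.1
tcp_pos: [0.5504, -0.188, 0.2064]
tool_rot: [-0.0, 0.925, -0.381, -0.001]
force: [-0.6, -0.6, -0.1]
opening: 0.998
clock: 1.35
tcp_pos: [0.5478, -0.1914, 0.2078]
tool_rot: [0.0, 0.924, -0.384, -0.0]
force: [0.5, 0.6, 0.9]
opening: 0.996
t 1.35 tcp [ 0.5478 -0.1914  0.2078] ang -45.11 open 0.996 F [0.5 0.6 0.9] q [-0.34  0.23  0.09  1.43 -0.    2.02]
shares [-0.0005 -0.002   0.2523] yaw -0.0009 rows 5.8 0.0
```

View pics/scene1.png

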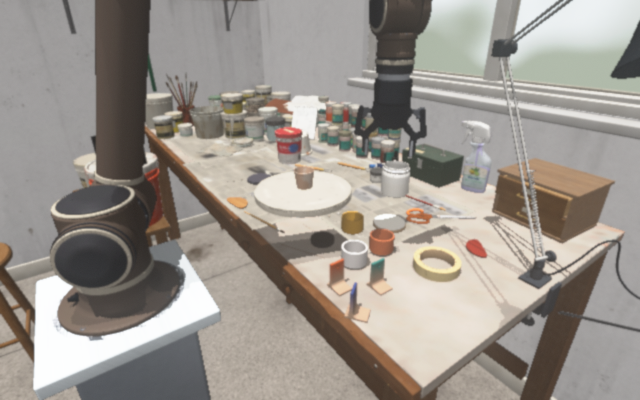

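```bash
python3 -c "
from h import *
print(proj('scene',[[.5478,-.1914,.2078],[.5486,-.19,.045],[.462,-.1924,.045],[.452,-.2794,.061]]))
p,d,W=grab('1b','top')
f=np.load('scene1.npz');S=cloud('scene',f['d'])
for n,u,v in [('ter',382,234),('whi',355,246),('yel',352,213),('finger',420,160),('batt',388,222),('cover',322,239)]: print(n,S[v,u])
"
```

```text
[[385.89760402 170.62849519]
 [380.93422686 233.53958609]
 [353.82939401 245.5282552 ]
 [377.52333556 259.49295412]]
ter [ 0.56787018 -0.17507641  0.02948593]
whi [ 0.47947531 -0.17664177  0.02868226]
yel [ 0.56727136 -0.05927072  0.03842447]
finger [0.96063664 0.05109402 0.07520727]
batt [ 0.64619589 -0.11860581  0.01183787]
cover [ 0.44294622 -0.09388887  0.01895941]
```

View pics/top1b.png

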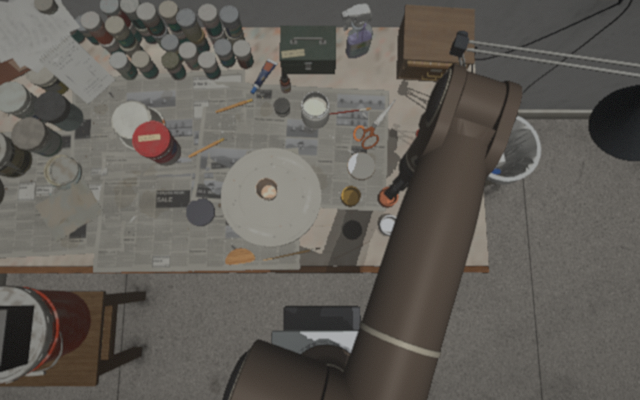

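```bash
python3 -m pendant '[[1,0,-0.002,0.1,0],[1,0,-0.002,0.15,0],[1,0,-0.002,0.2,0],[1,0,-0.002,0.225,0],[1,0,-0.002,0.25,0],[1,0,-0.002,0.25,0],[1,0,-0.002,0.25,0],[1,0,-0.002,0.25,0]]' 40
python3 -c "
from h import *
to(.5486,-.19,.008,-45)
grab('2','scene')
p=cv2.imread('pics/scene2.png')[150:300,290:450];cv2.imwrite('pics/scene2c.png',cv2.resize(p,None,fx=4,fy=4))"
```

```text
clock: 2.12
tcp_pos: [0.551, -0.1901, 0.01]
tool_rot: [-0.0, 0.924, -0.383, 0.001]
force: [-0.0, -0.8, 0.9]
opening: 1.001
t 2.12 tcp [ 0.551  -0.1901  0.01  ] ang -45.05 open 1.001 F [-0.  -0.8  0.9] q [-0.33  0.3  -0.26  1.   -0.    2.02]
shares [-0.0022  0.002   0.0026] yaw -0.0004 rows 1.1 0.0
```

View pics/scene2c.png

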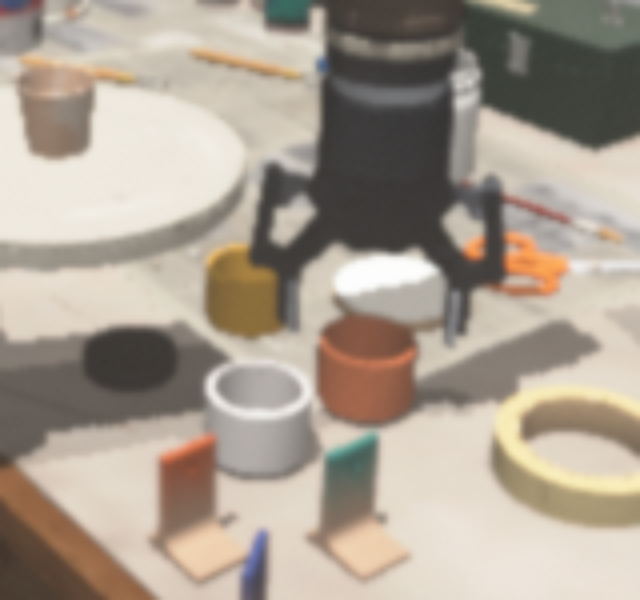

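```bash
python3 -c "
from h import *
print(proj('scene',[[.521,-.16,.023],[.581,-.22,.023],[.521,-.16,.05],[.581,-.22,.05]]))
f=np.load('scene2.npz');S=cloud('scene',f['d'])
for u,v in [(362,225),(363,229),(402,229),(403,225),(404,231),(381,245),(370,240)]: print(u,v,S[v,u].round(3))
m=(S[...,2]>.015)&(S[...,2]<.2)&(np.hypot(S[...,0]-.55,S[...,1]+.19)<.075)
v=np.zeros((400,640,3),np.uint8); h=np.nan_to_num(S[...,2]);
p,d,W=grab('2','top'); cv2.imwrite('pics/top2c.png',cv2.resize(p[140:280,320:460],None,fx=4,fy=4))
"
```

```text
[[363.54234085 239.46254484]
 [398.88099314 242.59086177]
 [364.04228962 229.95277586]
 [399.85344701 232.96503947]]
362 225 [ 0.508 -0.166  0.071]
363 229 [ 0.511 -0.167  0.059]
402 229 [ 0.574 -0.231  0.069]
403 225 [ 0.577 -0.23   0.078]
404 231 [ 0.583 -0.23   0.06 ]
381 245 [ 0.528 -0.213  0.033]
370 240 [ 0.523 -0.181  0.032]
```

View pics/top2c.png

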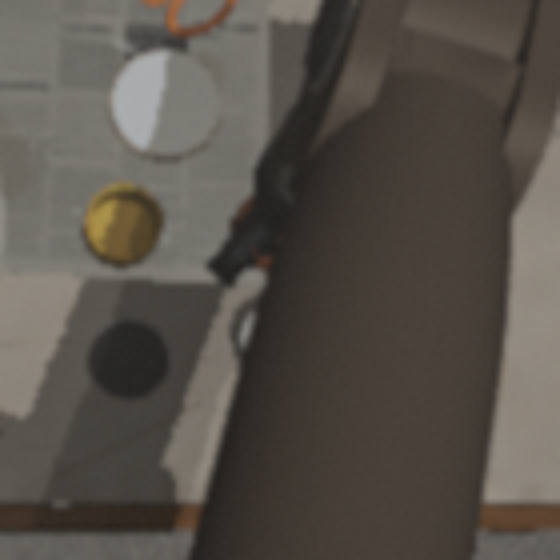

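```bash
python3 -c "
from h import *
to(.5486,-.19,.008,-45)
grab('3','scene')
to(.5486,-.19,.008,-45)
f=np.load('scene3.npz');S=cloud('scene',f['d'])
m=(S[...,2]>.012)&(S[...,2]<.15)&(np.hypot(S[...,0]-.55,S[...,1]+.19)<.08)&(f['p'].max(2)<90)
q=S[m];print(len(q),np.percentile(q[:,2],[0,2,5,10]))
p=cv2.imread('pics/scene3.png')[190:270,320:430];cv2.imwrite('pics/scene3c.png',cv2.resize(p,None,fx=7,fy=7))"
```

```text
t 2.22 tcp [ 0.552  -0.1902  0.011 ] ang -45.03 open 1.002 F [0.2 0.5 0.3] q [-0.33  0.3  -0.26  1.   -0.    2.02]
shares [-0.0032  0.0028  0.0037] yaw -0.0002 rows 1.1 0.0
t 2.27 tcp [ 0.5519 -0.1901  0.0107] ang -45.02 open 0.999 F [-0.   0.5  0.5] q [-0.33  0.3  -0.26  1.   -0.    2.02]
shares [-0.003   0.0029  0.0034] yaw -0.0001 rows 1.1 0.0
952 [0.05531935 0.07009325 0.08856216 0.09606849]
```

View pics/scene3c.png

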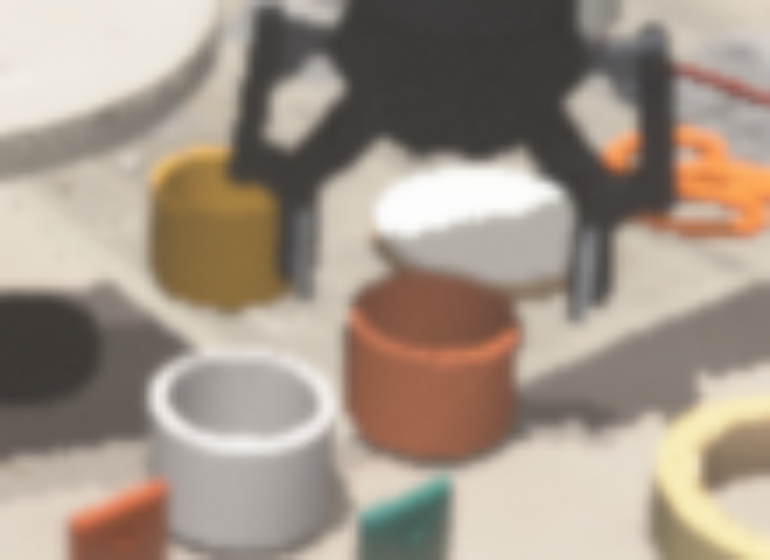

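```bash
python3 -m pendant '[[1,-0.003,0.0028,0.01,0],[1,-0.003,0.0028,0.02,0],[1,-0.003,0.0028,0.02,0],[1,-0.003,0.0028,0.02,0]]' 40
python3 -c "
from h import *
to(.5486,-.19,.008,-45)
grab('4','scene')
p=cv2.imread('pics/scene4.png')[190:270,320:430];cv2.imwrite('pics/scene4c.png',cv2.resize(p,None,fx=7,fy=7))"
```

```text
clock: 2.6
tcp_pos: [0.5459, -0.1888, -0.009]
tool_rot: [0.0, 0.924, -0.383, -0.001]
force: [-0.0, -0.1, -0.2]
opening: 1.002
t 2.6 tcp [ 0.5459 -0.1888 -0.009 ] ang -45.0 open 1.002 F [-0.  -0.1 -0.2] q [-0.33  0.31 -0.3   0.97 -0.    2.02]
shares [ 0.0034 -0.0013 -0.0213] yaw 0.0 rows 1.4 0.0
```

View pics/scene4c.png

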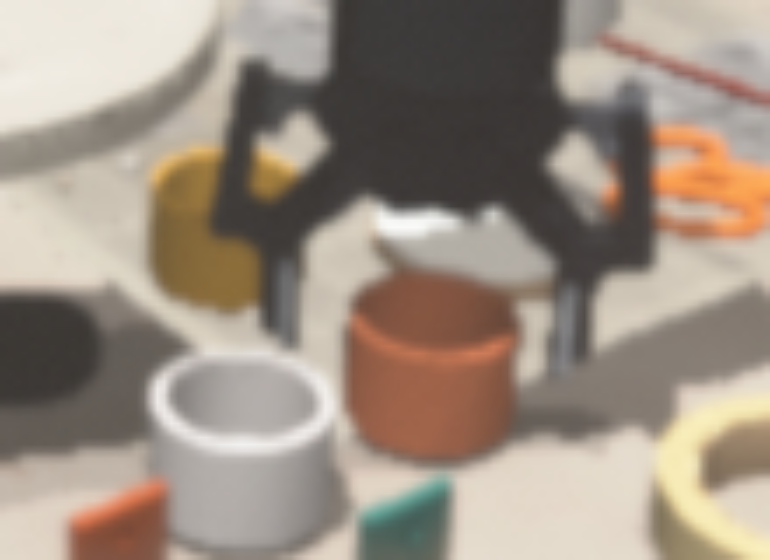

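```bash
python3 -m pendant '[[1,0.0034,-0.0013,0,0],[1,0.0034,-0.0013,0,0],[0,0.0034,-0.0013,0,0],[0,0.0034,-0.0013,0,0],[0,0.0034,-0.0013,0,0],[0,0.0034,-0.0013,0,0],[0,0.0034,-0.0013,0,0],[0,0.0034,-0.0013,0,0]]' 40
python3 -m pendant '[[0,0,0,0,0],[0,0,0,0,0],[0,0,0,0,0]]' 40
python3 -c "
from h import *
to(.5486,-.19,.06,-45)
grab('5','scene')
p=cv2.imread('pics/scene5.png')[190:270,320:430];cv2.imwrite('pics/scene5c.png',cv2.resize(p,None,fx=7,fy=7))"
```

```text
clock: 3.32
tcp_pos: [0.5497, -0.1904, -0.0077]
tool_rot: [-0.0, 0.924, -0.383, 0.0]
force: [-0.7, 0.4, 5.2]
opening: 0.699
clock: 3.57
tcp_pos: [0.5497, -0.1904, -0.0077]
tool_rot: [-0.0, 0.924, -0.383, 0.0]
force: [-0.4, 0.3, 5.2]
opening: 0.7
t 3.57 tcp [ 0.5497 -0.1904 -0.0077] ang -45.0 open 0.7 F [-0.4  0.3  5.2] q [-0.33  0.31 -0.29  0.97  0.    2.02]
shares [-0.0012  0.0006 -0.0846] yaw 0.0 rows 2.6 0.0
```

View pics/scene5c.png

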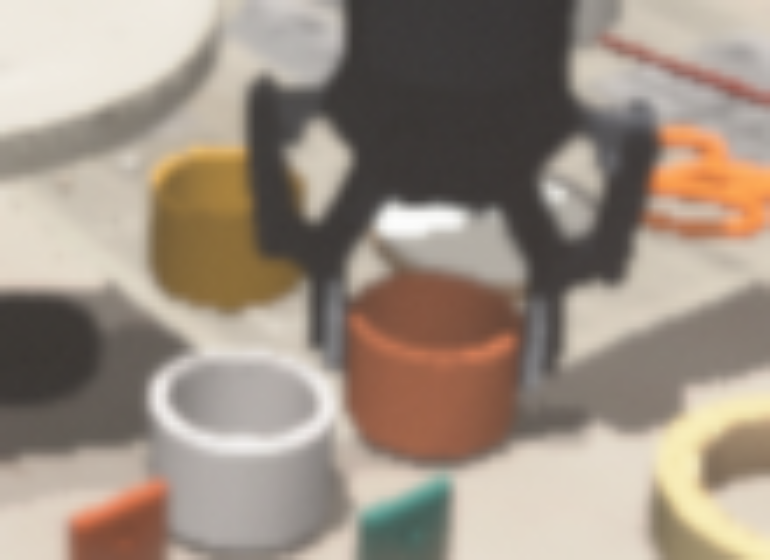

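```bash
python3 -m pendant '[[0,0,0,-0.05,0],[0,0,0,-0.1,0],[0,0,0,-0.14,0],[0,0,0,-0.14,0],[0,0,0,-0.14,0]]' 40
python3 -c "
from h import *
to(.653,-.115,.1,-45)
f=np.load('top0.npz');W=cloud('top',f['d']);p=f['p'].astype(int)
# edge based: saturation / brightness vs newspaper
c0=np.array([361,165]);pts=[]
g=f['p'].min(2).astype(np.float32)
for a in np.radians(np.arange(0,360,5)):
    r=np.arange(8,20,.25);u=c0[0]+r*np.cos(a);v=c0[1]+r*np.sin(a)
    s=cv2.remap(g,u.astype(np.float32)[None],v.astype(np.float32)[None],1)[0]
    k=np.argmin(np.gradient(s)); pts.append((u[k],v[k]))
e=cv2.fitEllipse(np.float32(pts));print(e,planepix('top',*e[0],.012))
"
```

```text
clock: 4.03
tcp_pos: [0.5505, -0.1907, 0.1054]
tool_rot: [-0.0, 0.924, -0.383, 0.002]
force: [-0.2, 0.3, -2.2]
opening: 0.694
t 4.03 tcp [ 0.5505 -0.1907  0.1054] ang -45.0 open 0.694 F [-0.2  0.3 -2.2] q [-0.33  0.25 -0.11  1.2  -0.    2.02]
shares [ 0.0237 -0.1575  0.0071] yaw 0.0 rows 4.1 0.0
((361.0373840332031, 165.29638671875), (26.610515594482422, 27.39757537841797), 108.8841323852539) [ 0.6549728  -0.11526485  0.012     ]
```

```bash
python3 -m pendant '[[0,0.0237,-0.1575,0,0],[0,0.0237,-0.1575,0,0],[0,0.0237,-0.1575,0,0],[0,0.0237,-0.1575,0,0],[0,0.0237,-0.1575,0,0],[0,0.0237,-0.1575,0,0],[0,0.0237,-0.1575,0,0]]' 40
python3 -c "
from h import *
to(.654,-.115,.006,-45)
"
```

```text
clock: 4.62
tcp_pos: [0.6503, -0.1151, 0.1023]
tool_rot: [0.0, 0.924, -0.383, -0.001]
force: [0.0, -0.1, -1.2]
opening: 0.696
t 4.62 tcp [ 0.6503 -0.1151  0.1023] ang -45.04 open 0.696 F [ 0.  -0.1 -1.2] q [-0.18  0.4   0.09  1.26 -0.    2.18]
shares [ 0.0035 -0.0036  0.1204] yaw -0.0003 rows 3.3 0.0
```

```bash
python3 -m pendant '[[0,0.002,-0.002,0.04,0],[0,0.002,-0.002,0.08,0],[0,0.002,-0.002,0.1,0],[0,0.002,-0.002,0.105,0],[0,0.002,-0.002,0.11,0],[0,0.002,-0.002,0.11,0],[0,0.002,-0.002,0.11,0],[0,0.002,-0.002,0.11,0]]' 40
python3 -c "
from h import *
to(.654,-.115,.006,-45)
"
```

```text
clock: 5.28
tcp_pos: [0.655, -0.115, 0.0176]
tool_rot: [-0.0, 0.924, -0.383, 0.001]
force: [-0.4, -0.6, -2.1]
opening: 0.699
t 5.28 tcp [ 0.655  -0.115   0.0176] ang -45.02 open 0.699 F [-0.4 -0.6 -2.1] q [-0.17  0.44 -0.04  1.08 -0.    2.18]
shares [-0.001   0.0009  0.0144] yaw -0.0002 rows 1.3 0.0
```

```bash
python3 -m pendant '[[0,0,0,0.004,0],[0,0,0,0.008,0],[0,0,0,0.01,0],[0,0,0,0.012,0],[0,0,0,0.014,0],[0,0,0,0.014,0],[0,0,0,0.014,0]]' 40
python3 -m pendant '[[0,0,0,0,0],[0,0,0,0,0]]' 40
```

```text
clock: 5.87
tcp_pos: [0.6541, -0.1146, 0.0044]
tool_rot: [0.0, 0.924, -0.383, -0.0]
force: [0.2, -0.7, -1.4]
opening: 0.7
clock: 6.03
tcp_pos: [0.654, -0.1146, 0.0044]
tool_rot: [0.0, 0.924, -0.383, -0.0]
force: [0.0, -0.1, -2.3]
opening: 0.701
```

```bash
python3 -m pendant '[[0,0,0,0.002,0],[0,0,0,0.004,0],[0,0,0,0.004,0],[0,0,0,0.004,0]]' 40
python3 -m pendant '[[1,0,0,0,0],[1,0,0,0,0],[1,0,0,0,0],[1,0,0,0,0],[1,0,0,0,0],[1,0,0,-0.04,0],[1,0,0,-0.1,0],[1,0,0,-0.2,0],[1,0,0,-0.2,0],[1,0,0,-0.2,0],[1,0,0,-0.2,0],[1,0,0,-0.2,0]]' 40
python3 -c "
from h import *
to(.462,-.1924,.16,-45)
p,d,W=grab('6','scene')
cv2.imwrite('pics/scene6c.png',cv2.resize(p[190:320,300:440],None,fx=4.5,fy=4.5))"
```

```text
clock: 6.37
tcp_pos: [0.6543, -0.1146, 0.0042]
tool_rot: [-0.0, 0.924, -0.383, 0.001]
force: [-6.5, 1.3, 15.4]
opening: 0.701
clock: 7.37
tcp_pos: [0.6542, -0.1146, 0.161]
tool_rot: [-0.0, 0.924, -0.383, 0.0]
force: [-0.3, -0.0, -1.3]
opening: 0.998
t 7.37 tcp [ 0.6542 -0.1146  0.161 ] ang -45.0 open 0.998 F [-0.3 -0.  -1.3] q [-0.17  0.4   0.21  1.38 -0.    2.18]
shares [-0.1011  0.2386  0.0011] yaw 0.0 rows 6.0 0.0
```

View pics/scene6c.png

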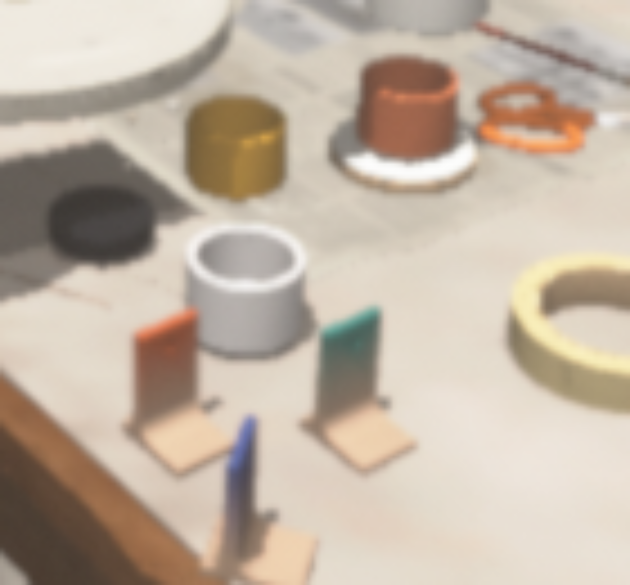

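```bash
python3 -m pendant '[[1,-0.1011,0.2386,0,0],[1,-0.1011,0.2386,0,0],[1,-0.1011,0.2386,0,0],[1,-0.1011,0.2386,0,0],[1,-0.1011,0.2386,0,0],[1,-0.1011,0.2386,0,0],[1,-0.1011,0.2386,0,0],[1,-0.1011,0.2386,0,0],[1,-0.1011,0.2386,0,0],[1,-0.1011,0.2386,0,0]]' 40
python3 -c "
from h import *
to(.462,-.1924,.0,-45)
p,d,W=grab('7','top')
print(top_obj(W,(.651,-.115),.045,.075,.057,.07))
cv2.imwrite('pics/top7c.png',cv2.resize(p[140:280,320:460],None,fx=4,fy=4))
"
```

```text
clock: 8.25
tcp_pos: [0.4626, -0.1919, 0.1605]
tool_rot: [-0.0, 0.924, -0.382, -0.001]
force: [-0.5, -0.4, 0.4]
opening: 0.998
t 8.25 tcp [ 0.4626 -0.1919  0.1605] ang -44.94 open 0.998 F [-0.5 -0.4  0.4] q [-0.39  0.09 -0.19  1.3   0.    1.96]
shares [1.000e-04 9.000e-04 2.006e-01] yaw 0.0005 rows 4.8 0.0
(array([ 0.6521, -0.1143,  0.057 ]), array([19.5, 19.9]), array([0.0625, 0.0578]))
```

View pics/top7c.png

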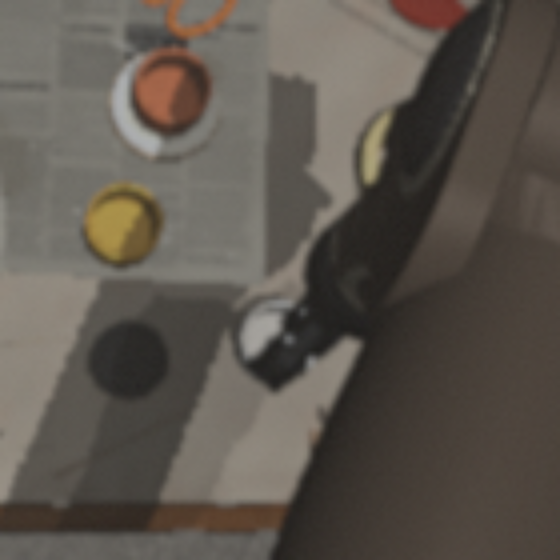

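```bash
python3 -m pendant '[[1,0,0.0009,0.05,0],[1,0,0.0009,0.1,0],[1,0,0.0009,0.15,0],[1,0,0.0009,0.19,0],[1,0,0.0009,0.204,0],[1,0,0.0009,0.204,0],[1,0,0.0009,0.204,0],[1,0,0.0009,0.204,0]]' 40
python3 -c "
from h import *
to(.462,-.1924,-.003,-45)
p,d,W=grab('8','scene')
cv2.imwrite('pics/scene8c.png',cv2.resize(p[190:320,300:440],None,fx=4.5,fy=4.5))"
```

```text
clock: 8.97
tcp_pos: [0.4628, -0.1931, -0.0008]
tool_rot: [0.0, 0.924, -0.382, 0.001]
force: [0.0, 0.2, -0.1]
opening: 1.003
t 8.97 tcp [ 0.4628 -0.1931 -0.0008] ang -44.96 open 1.003 F [ 0.   0.2 -0.1] q [-0.4   0.17 -0.46  0.94 -0.    1.96]
shares [-0.0013  0.0001  0.0028] yaw 0.0003 rows 1.1 0.0
```

View pics/scene8c.png

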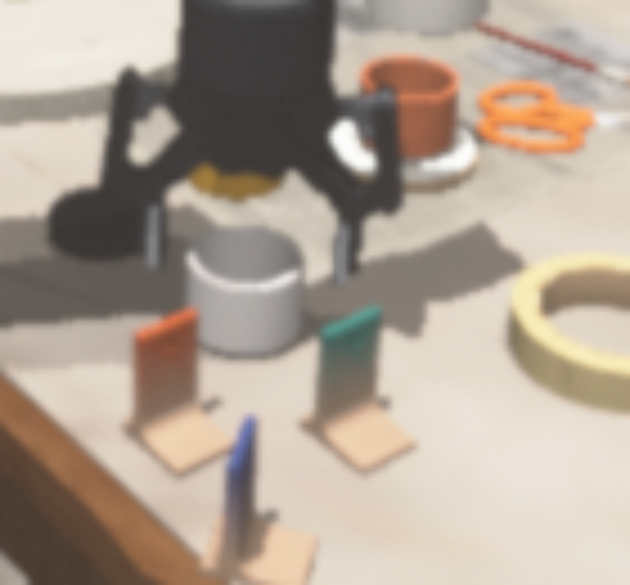

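```bash
python3 -m pendant '[[1,0,0,0.003,0],[1,0,0,0.003,0],[0,0,0,0.003,0],[0,0,0,0.003,0],[0,0,0,0.003,0],[0,0,0,0.003,0],[0,0,0,0.003,0],[0,0,0,0.003,0],[0,0,0,0.003,0],[0,0,0,0.003,0]]' 40
python3 -m pendant '[[0,0,0,-0.04,0],[0,0,0,-0.08,0],[0,0,0,-0.12,0],[0,0,0,-0.16,0],[0,0,0,-0.16,0],[0,0,0,-0.16,0],[0,0,0,-0.16,0]]' 40
python3 -c "
from h import *
to(.654,-.1146,.12,-45)
p,d,W=grab('9','scene')
cv2.imwrite('pics/scene9c.png',cv2.resize(p[150:280,300:440],None,fx=4.5,fy=4.5))"
```

```text
clock: 9.85
tcp_pos: [0.4617, -0.1931, -0.0033]
tool_rot: [0.0, 0.924, -0.383, 0.001]
force: [-1.7, 0.1, 5.5]
opening: 0.691
clock: 10.43
tcp_pos: [0.4609, -0.1927, 0.1229]
tool_rot: [-0.0, 0.924, -0.383, -0.0]
force: [0.9, 0.8, -2.0]
opening: 0.697
t 10.43 tcp [ 0.4609 -0.1927  0.1229] ang -45.0 open 0.697 F [ 0.9  0.8 -2. ] q [-0.4   0.09 -0.26  1.22  0.    1.96]
shares [ 0.1016 -0.2397  0.0034] yaw -0.0 rows 6.0 0.0
```

View pics/scene9c.png

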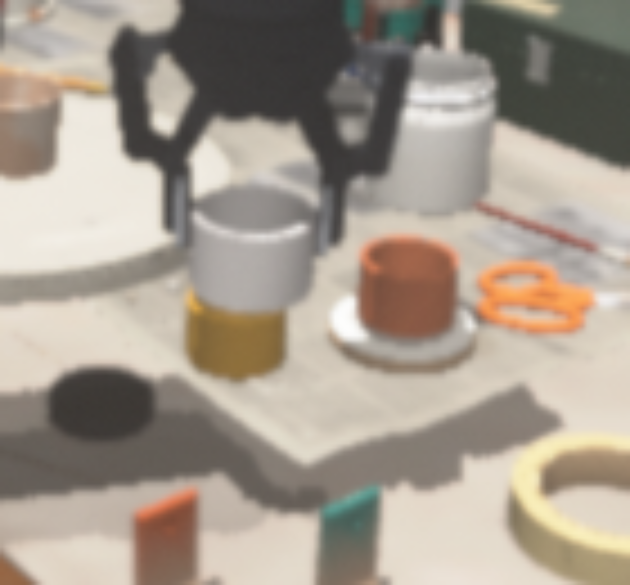

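```bash
python3 -m pendant '[[0,0.1016,-0.2397,0.003,0],[0,0.1016,-0.2397,0.003,0],[0,0.1016,-0.2397,0.003,0],[0,0.1016,-0.2397,0.003,0],[0,0.1016,-0.2397,0.003,0],[0,0.1016,-0.2397,0.003,0],[0,0.1016,-0.2397,0.003,0],[0,0.1016,-0.2397,0.003,0],[0,0.1016,-0.2397,0.003,0],[0,0.1016,-0.2397,0.003,0]]' 40
python3 -c "
from h import *
to(.654,-.1146,.06,-45)
p,d,W=grab('10','scene')
cv2.imwrite('pics/scene10c.png',cv2.resize(p[150:280,320:460],None,fx=4.5,fy=4.5))"
```

```text
clock: 11.32
tcp_pos: [0.6532, -0.1154, 0.1215]
tool_rot: [0.0, 0.924, -0.383, -0.0]
force: [-0.2, 0.2, -1.3]
opening: 0.691
t 11.32 tcp [ 0.6532 -0.1154  0.1215] ang -45.06 open 0.691 F [-0.2  0.2 -1.3] q [-0.17  0.4   0.13  1.3  -0.    2.18]
shares [ 0.     -0.0014  0.0769] yaw -0.0005 rows 2.5 0.0
```

View pics/scene10c.png

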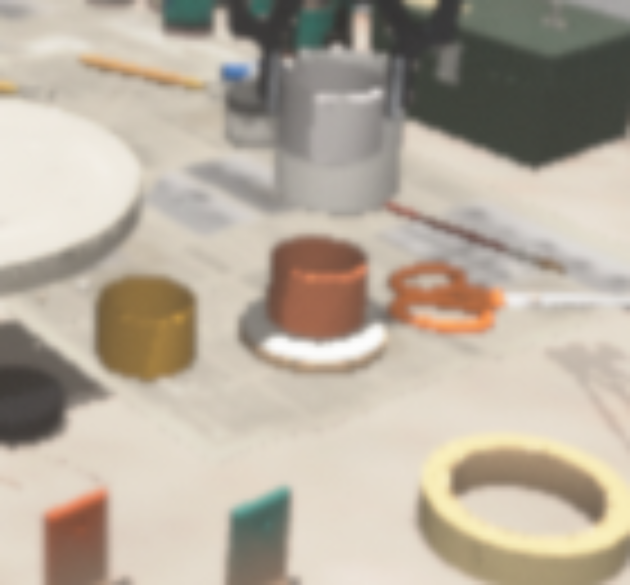

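```bash
python3 -m pendant '[[0,0,-0.001,0.03,0],[0,0,-0.001,0.06,0],[0,0,-0.001,0.07,0],[0,0,-0.001,0.076,0],[0,0,-0.001,0.076,0],[0,0,-0.001,0.076,0]]' 40
python3 -m pendant '[[0,0,0,0.003,0],[0,0,0,0.006,0],[0,0,0,0.009,0],[0,0,0,0.012,0],[0,0,0,0.012,0],[0,0,0,0.012,0]]' 40
python3 -c "
from h import *
to(.654,-.1146,.047,-45)
p,d,W=grab('11','scene')
cv2.imwrite('pics/scene11c.png',cv2.resize(p[150:280,320:460],None,fx=4.5,fy=4.5))"
```

```text
clock: 11.87
tcp_pos: [0.6553, -0.1145, 0.0617]
tool_rot: [-0.0, 0.924, -0.383, 0.001]
force: [-0.2, 0.4, -2.5]
opening: 0.694
clock: 12.37
tcp_pos: [0.6549, -0.1141, 0.0507]
tool_rot: [0.0, 0.924, -0.383, -0.0]
force: [0.1, -0.5, -1.5]
opening: 0.697
t 12.37 tcp [ 0.6549 -0.1141  0.0507] ang -45.0 open 0.697 F [ 0.1 -0.5 -1.5] q [-0.17  0.43  0.01  1.16 -0.    2.18]
shares [-0.0004  0.0012  0.0046] yaw 0.0 rows 1.1 0.0
```

View pics/scene11c.png

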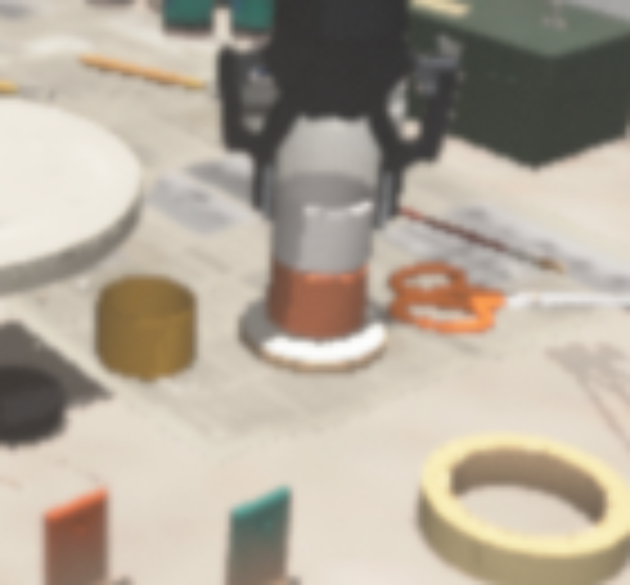

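Foot enters the mouth with no contact force; lower the last few mm.

```bash
python3 -m pendant '[[0,0,0,0.002,0],[0,0,0,0.004,0],[0,0,0,0.004,0],[0,0,0,0.004,0]]' 40
```

```text
clock: 12.75
tcp_pos: [0.6554, -0.1142, 0.0487]
tool_rot: [-0.0, 0.924, -0.383, 0.001]
force: [-1.9, 0.1, 4.6]
opening: 0.691
```

Contact at 0.0487, exactly the predicted seat height. Release.

```bash
python3 -m pendant '[[1,0,0,0,0],[1,0,0,0,0],[1,0,0,0,0],[1,0,0,0,0],[1,0,0,0,0],[1,0,0,-0.04,0],[1,0,0,-0.09,0],[1,0,0,-0.15,0],[1,0,0,-0.15,0],[1,0,0,-0.15,0],[1,0,0,-0.15,0]]' 40
python3 -c "
from h import *
to(.5513,-.0775,.17,-45)
p,d,W=grab('12','scene')
cv2.imwrite('pics/scene12c.png',cv2.resize(p[150:280,320:460],None,fx=4.5,fy=4.5))"
```

```text
clock: 13.67
tcp_pos: [0.6555, -0.1143, 0.1681]
tool_rot: [-0.0, 0.924, -0.383, 0.001]
force: [-0.0, 0.6, -0.1]
opening: 0.999
t 13.67 tcp [ 0.6555 -0.1143  0.1681] ang -45.0 open 0.999 F [-0.   0.6 -0.1] q [-0.17  0.4   0.23  1.4   0.    2.18]
shares [-0.1246  0.0596 -0.0025] yaw -0.0 rows 3.6 0.0
```

View pics/scene12c.png

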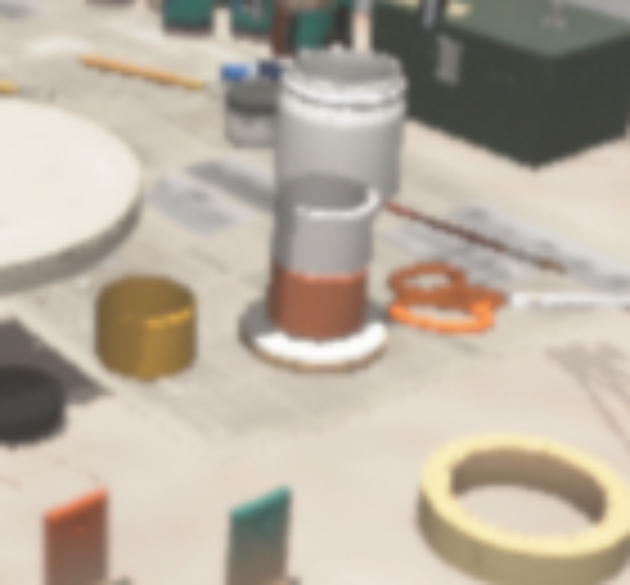

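```bash
python3 -m pendant '[[1,-0.1240,0.0585,0,0],[1,-0.1240,0.0585,0,0],[1,-0.1240,0.0585,0,0],[1,-0.1240,0.0585,0,0],[1,-0.1240,0.0585,0,0],[1,-0.1240,0.0585,0,0],[1,-0.1240,0.0585,0,0]]' 40
python3 -c "
from h import *
to(.5525,-.0777,-.003,-45)
p,d,W=grab('13','top')
print(top_obj(W,(.651,-.115),.085,.12,.097,.07))"
```

```text
clock: 14.3
tcp_pos: [0.5524, -0.0774, 0.1669]
tool_rot: [0.0, 0.924, -0.383, -0.0]
force: [0.0, -0.1, 0.3]
opening: 0.997
t 14.3 tcp [ 0.5524 -0.0774  0.1669] ang -45.01 open 0.997 F [ 0.  -0.1  0.3] q [-0.14  0.19 -0.05  1.33 -0.    2.22]
shares [5.000e-04 1.000e-04 2.123e-01] yaw -0.0001 rows 5.1 0.0Traceback (most recent call last):
  File "<string>", line 5, in <module>
    print(top_obj(W,(.651,-.115),.085,.12,.097,.07))
          ~~~~~~~^^^^^^^^^^^^^^^^^^^^^^^^^^^^^^^^^^
  File "h.py", line 28, in top_obj
    c=max(cs,key=cv2.contourArea)
ValueError: max() iterable argument is empty
```

Stack top is likely occluded by the arm in the top view. Proceeding to the yellow box.

```bash
python3 -m pendant '[[1,0,0,0.05,0],[1,0,0,0.1,0],[1,0,0,0.15,0],[1,0,0,0.19,0],[1,0,0,0.205,0],[1,0,0,0.212,0],[1,0,0,0.212,0],[1,0,0,0.212,0]]' 40
python3 -c "
from h import *
to(.5525,-.0777,-.003,-45)
p,d,W=grab('14','scene')
cv2.imwrite('pics/scene14c.png',cv2.resize(p[150:280,300:440],None,fx=4.5,fy=4.5))"
```

```text
clock: 15.02
tcp_pos: [0.5528, -0.0774, -0.0014]
tool_rot: [-0.0, 0.924, -0.383, 0.0]
force: [0.5, -0.4, -0.6]
opening: 1.001
t 15.02 tcp [ 0.5528 -0.0774 -0.0014] ang -45.01 open 1.001 F [ 0.5 -0.4 -0.6] q [-0.14  0.27 -0.33  0.97 -0.    2.22]
shares [-0.      0.0005  0.002 ] yaw -0.0001 rows 1.0 0.0
```

View pics/scene14c.png

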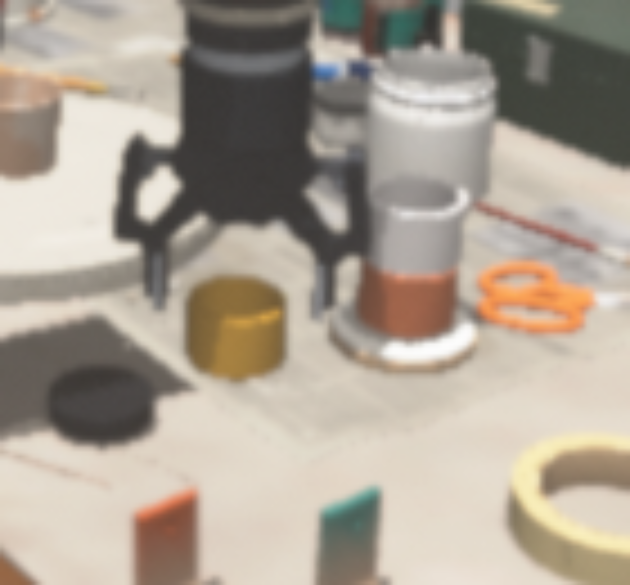

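```bash
python3 -m pendant '[[1,0,0,0.002,0],[0,0,0,0.002,0],[0,0,0,0.002,0],[0,0,0,0.002,0],[0,0,0,0.002,0],[0,0,0,0.002,0],[0,0,0,0.002,0],[0,0,0,0.002,0],[0,0,0,0.002,0]]' 40
python3 -m pendant '[[0,0,0,-0.04,0],[0,0,0,-0.08,0],[0,0,0,-0.12,0],[0,0,0,-0.16,0],[0,0,0,-0.2,0],[0,0,0,-0.2,0],[0,0,0,-0.2,0],[0,0,0,-0.2,0]]' 40
python3 -c "
from h import *
to(.6552,-.1145,.155,-45)
p,d,W=grab('15','scene')
cv2.imwrite('pics/scene15c.png',cv2.resize(p[130:260,300:440],None,fx=4.5,fy=4.5))"
```

```text
clock: 15.82
tcp_pos: [0.5524, -0.0771, -0.0021]
tool_rot: [-0.0, 0.924, -0.383, 0.001]
force: [-1.6, 0.2, 6.2]
opening: 0.695
clock: 16.48
tcp_pos: [0.5515, -0.0771, 0.1559]
tool_rot: [0.0, 0.924, -0.383, -0.0]
force: [-0.0, -0.7, -2.3]
opening: 0.698
t 16.48 tcp [ 0.5515 -0.0771  0.1559] ang -45.0 open 0.698 F [-0.  -0.7 -2.3] q [-0.14  0.19 -0.08  1.3  -0.    2.22]
shares [ 0.1248 -0.0586  0.0011] yaw 0.0 rows 3.6 0.0
```

View pics/scene15c.png

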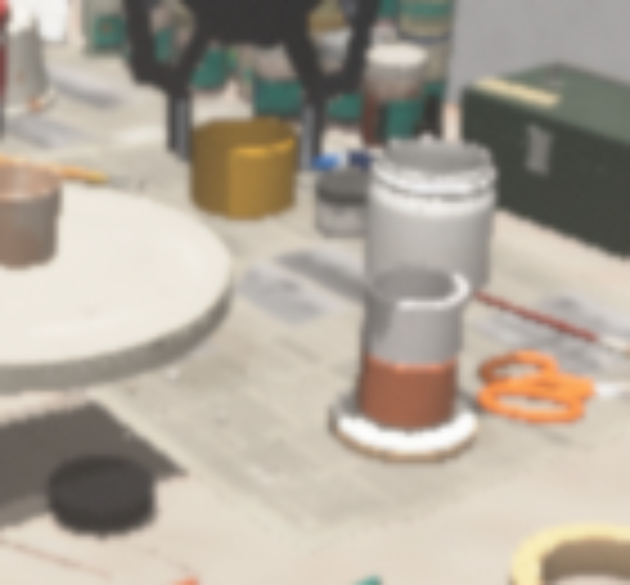

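```bash
python3 -m pendant '[[0,0.1248,-0.0586,0,0],[0,0.1248,-0.0586,0,0],[0,0.1248,-0.0586,0,0],[0,0.1248,-0.0586,0,0],[0,0.1248,-0.0586,0,0],[0,0.1248,-0.0586,0,0],[0,0.1248,-0.0586,0,0],[0,0.1248,-0.0586,0,0]]' 40
python3 -c "
from h import *
to(.6552,-.1145,.10,-45)"
```

```text
clock: 17.2
tcp_pos: [0.6545, -0.1142, 0.1568]
tool_rot: [0.0, 0.924, -0.383, -0.0]
force: [0.2, -0.5, -2.3]
opening: 0.692
t 17.2 tcp [ 0.6545 -0.1142  0.1568] ang -44.98 open 0.692 F [ 0.2 -0.5 -2.3] q [-0.17  0.4   0.2   1.38  0.    2.18]
shares [ 0.0009 -0.0003  0.071 ] yaw 0.0002 rows 2.4 0.0
```

```bash
python3 -m pendant '[[0,0.0005,0,0.03,0],[0,0.0005,0,0.055,0],[0,0.0005,0,0.065,0],[0,0.0005,0,0.07,0],[0,0.0005,0,0.07,0],[0,0.0005,0,0.07,0]]' 40
python3 -m pendant '[[0,0,0,0.003,0],[0,0,0,0.006,0],[0,0,0,0.009,0],[0,0,0,0.011,0],[0,0,0,0.011,0],[0,0,0,0.011,0]]' 40
python3 -c "
from h import *
to(.6552,-.1145,.088,-45)
p,d,W=grab('16','scene')
cv2.imwrite('pics/scene16c.png',cv2.resize(p[130:260,320:460],None,fx=4.5,fy=4.5))"
```

```text
clock: 17.7
tcp_pos: [0.656, -0.1148, 0.1017]
tool_rot: [-0.0, 0.924, -0.383, 0.001]
force: [0.1, 0.0, -1.5]
opening: 0.694
clock: 18.2
tcp_pos: [0.6557, -0.1148, 0.0915]
tool_rot: [0.0, 0.924, -0.383, -0.0]
force: [0.2, 0.1, -2.2]
opening: 0.698
t 18.2 tcp [ 0.6557 -0.1148  0.0915] ang -45.0 open 0.698 F [ 0.2  0.1 -2.2] q [-0.17  0.41  0.08  1.24  0.    2.18]
shares [-0.0007  0.0001  0.0044] yaw -0.0 rows 1.1 0.0
```

View pics/scene16c.png

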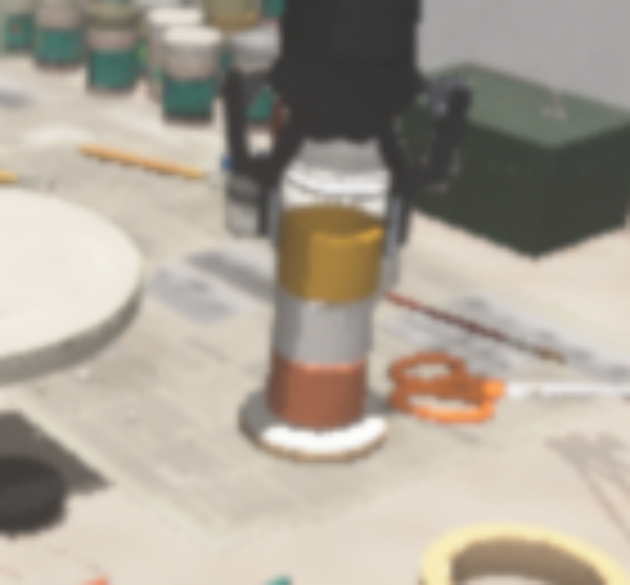

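```bash
python3 -m pendant '[[0,0,0,0.0015,0],[0,0,0,0.003,0],[0,0,0,0.004,0],[0,0,0,0.004,0]]' 40
python3 -m pendant '[[1,0,0,0,0],[1,0,0,0,0],[1,0,0,0,0],[1,0,0,0,0],[1,0,0,0,0],[1,0,0,-0.04,0],[1,0,0,-0.09,0],[1,0,0,-0.15,0],[1,0,0,-0.15,0],[1,0,0,-0.15,0],[1,0,0,-0.15,0]]' 40
python3 -c "
from h import *
to(.4510,-.0823,.2,-45)
print(((proj('scene',[[.654,-.1146,z] for z in (.03,.07,.115,.137)])-[320,130])*4.5).round())
p,d,W=grab('17','scene')
cv2.imwrite('pics/scene17c.png',cv2.resize(p[130:260,320:460],None,fx=4.5,fy=4.5))"
```

```text
clock: 18.58
tcp_pos: [0.6562, -0.1149, 0.09]
tool_rot: [-0.0, 0.924, -0.383, 0.001]
force: [-1.7, 0.0, 5.2]
opening: 0.695
clock: 19.5
tcp_pos: [0.6563, -0.115, 0.2089]
tool_rot: [-0.0, 0.924, -0.383, 0.001]
force: [-0.2, 0.7, -1.5]
opening: 0.997
t 19.5 tcp [ 0.6563 -0.115   0.2089] ang -45.0 open 0.997 F [-0.2  0.7 -1.5] q [-0.17  0.41  0.33  1.49  0.    2.18]
shares [-0.2103  0.1526  0.0107] yaw -0.0 rows 6.0 0.0
[[313. 381.]
 [318. 322.]
 [324. 253.]
 [327. 218.]]
```

View pics/scene17c.png

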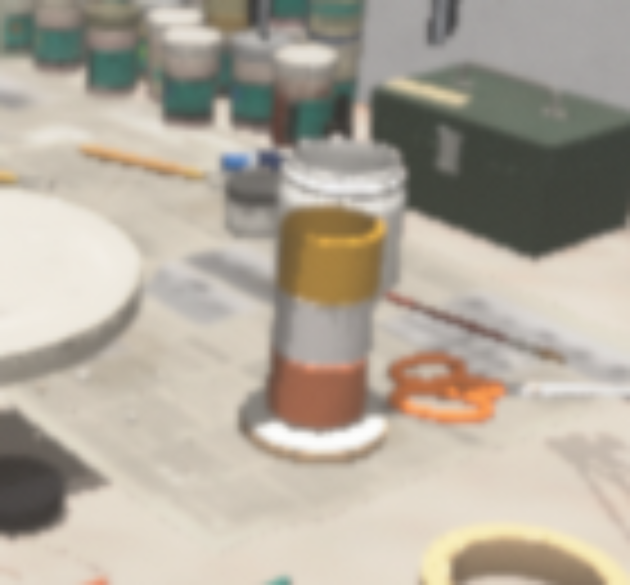

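```bash
python3 -m pendant '[[1,-0.2103,0.1526,0.01,0],[1,-0.2103,0.1526,0.01,0],[1,-0.2103,0.1526,0.01,0],[1,-0.2103,0.1526,0.01,0],[1,-0.2103,0.1526,0.01,0],[1,-0.2103,0.1526,0.01,0],[1,-0.2103,0.1526,0.01,0],[1,-0.2103,0.1526,0.01,0],[1,-0.2103,0.1526,0.01,0],[1,-0.2103,0.1526,0.01,0]]' 40
python3 -c "
from h import *
to(.4510,-.0823,-.005,-45)
print(proj('scene',[[.5497+.7*r,-.1904-.7*r,z] for r in (.03,.036) for z in (0,.01,.02)]))
p,d,W=grab('18','top')
print(top_obj(W,(.45,-.084),.01,.03,.019,.05))
print(top_obj(W,(.65,-.115),.125,.15,.137,.05))
"
```

```text
clock: 20.38
tcp_pos: [0.4517, -0.0824, 0.1999]
tool_rot: [0.0, 0.924, -0.383, -0.0]
force: [-0.4, -0.1, 0.2]
opening: 1.002
t 20.38 tcp [ 0.4517 -0.0824  0.1999] ang -45.0 open 1.002 F [-0.4 -0.1  0.2] q [-0.18  0.   -0.19  1.38  0.    2.18]
shares [-0.0005  0.0004  0.2562] yaw 0.0 rows 5.9 0.0
[[392.49672324 250.3551446 ]
 [392.81911461 246.89976048]
 [393.14459393 243.41127987]
 [394.97560327 250.58398926]
 [395.31018885 247.12577718]
 [395.64798282 243.63440375]]
(array([ 0.4655, -0.0598,  0.019 ]), array([1.4, 4.7]), array([0.0123, 0.0062]))
(array([ 0.6478, -0.1217,  0.137 ]), array([22.7, 27.7]), array([0.0353, 0.0232]))
```

```bash
python3 -m pendant '[[1,0,0,0.05,0],[1,0,0,0.1,0],[1,0,0,0.15,0],[1,0,0,0.2,0],[1,0,0,0.24,0],[1,0,0,0.255,0],[1,0,0,0.263,0],[1,0,0,0.263,0],[1,0,0,0.263,0],[1,0,0,0.263,0]]' 40
python3 -c "
from h import *
to(.451,-.0823,-.011,-45)
p,d,W=grab('19','scene')
cv2.imwrite('pics/scene19c.png',cv2.resize(p[170:300,260:400],None,fx=4.5,fy=4.5))"
```

```text
clock: 21.27
tcp_pos: [0.4521, -0.0825, -0.0086]
tool_rot: [-0.0, 0.924, -0.383, 0.001]
force: [0.7, -1.2, 0.5]
opening: 0.999
t 21.27 tcp [ 0.4521 -0.0825 -0.0086] ang -45.0 open 0.999 F [ 0.7 -1.2  0.5] q [-0.18  0.1  -0.56  0.91  0.    2.18]
shares [-0.0011  0.0008  0.003 ] yaw -0.0 rows 1.1 0.0
```

View pics/scene19c.png

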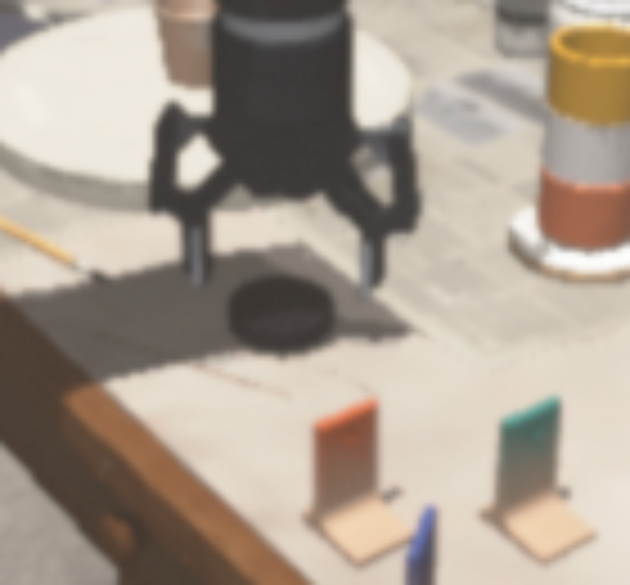

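```bash
python3 -m pendant '[[1,-0.001,0.001,0.003,0],[1,-0.001,0.001,0.003,0],[1,-0.001,0.001,0.003,0]]' 40
python3 -c "
from h import *
to(.451,-.0823,-.011,-45)
print(proj('scene',[[.4521+.7*r,-.0825-.7*r,z] for r in (.045,) for z in (0,.01,.02,.03)]))"
```

```text
clock: 21.57
tcp_pos: [0.4496, -0.0823, -0.0119]
tool_rot: [-0.0, 0.924, -0.383, 0.0]
force: [0.6, -0.6, -0.1]
opening: 0.998
t 21.57 tcp [ 0.4496 -0.0823 -0.0119] ang -45.0 open 0.998 F [ 0.6 -0.6 -0.1] q [-0.18  0.1  -0.57  0.9   0.    2.18]
shares [ 0.0013 -0.0012 -0.0011] yaw 0.0 rows 1.0 0.0
[[339.78474079 243.88268065]
 [339.85366853 240.50536285]
 [339.92323575 237.09671161]
 [339.99345139 233.65628884]]
```

```bash
python3 -m pendant '[[0.78,0.0013,-0.0012,0,0],[0.78,0.0013,-0.0012,0,0],[0.78,0.0013,-0.0012,0,0],[0.78,0.0013,-0.0012,0,0],[0.78,0.0013,-0.0012,0,0]]' 40
python3 -c "
from h import *
to(.451,-.0823,-.011,-45)
p,d,W=grab('20','scene')
cv2.imwrite('pics/scene20c.png',cv2.resize(p[210:265,280:360],None,fx=9,fy=9))"
```

```text
clock: 21.98
tcp_pos: [0.4508, -0.0823, -0.0123]
tool_rot: [-0.0, 0.924, -0.383, -0.0]
force: [0.2, -0.4, 0.3]
opening: 0.784
t 21.98 tcp [ 0.4508 -0.0823 -0.0123] ang -45.0 open 0.784 F [ 0.2 -0.4  0.3] q [-0.18  0.1  -0.57  0.9   0.    2.18]
shares [ 0.0002 -0.0001 -0.0016] yaw 0.0 rows 1.0 0.0
```

View pics/scene20c.png

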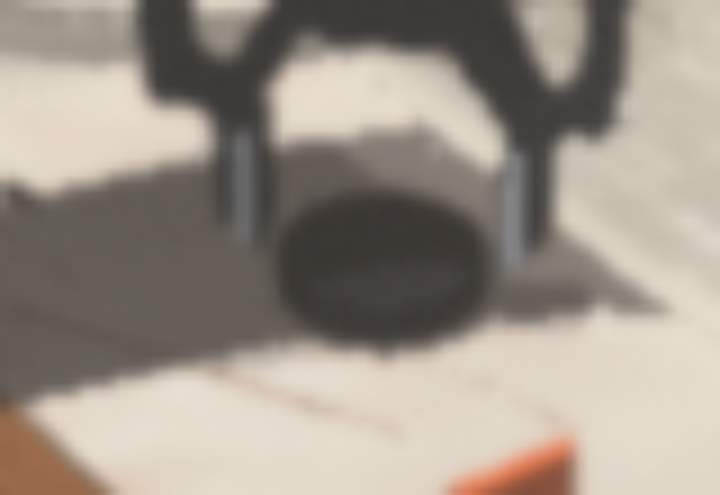

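```bash
python3 -m pendant '[[0.78,0,0,0.003,0],[0.78,0,0,0.006,0],[0.78,0,0,0.006,0],[0.78,0,0,0.006,0]]' 40
python3 -m pendant '[[0,0,0,0,0],[0,0,0,0,0],[0,0,0,0,0],[0,0,0,0,0],[0,0,0,0,0]]' 40
python3 -c "
from h import *
to(.451,-.0823,-.011,-45)
p,d,W=grab('21','scene')
cv2.imwrite('pics/scene21c.png',cv2.resize(p[210:265,280:360],None,fx=9,fy=9))"
```

```text
clock: 22.37
tcp_pos: [0.4506, -0.0822, -0.0174]
tool_rot: [0.0, 0.924, -0.383, -0.0]
force: [0.7, 0.1, 0.5]
opening: 0.778
clock: 22.78
tcp_pos: [0.4507, -0.0822, -0.0166]
tool_rot: [-0.0, 0.924, -0.383, -0.0]
force: [-2.2, 0.2, 5.4]
opening: 0.675
t 22.78 tcp [ 0.4507 -0.0822 -0.0166] ang -45.0 open 0.675 F [-2.2  0.2  5.4] q [-0.18  0.11 -0.57  0.89  0.    2.18]
shares [ 0.0004 -0.0002 -0.0071] yaw 0.0 rows 1.1 0.0
```

View pics/scene21c.png

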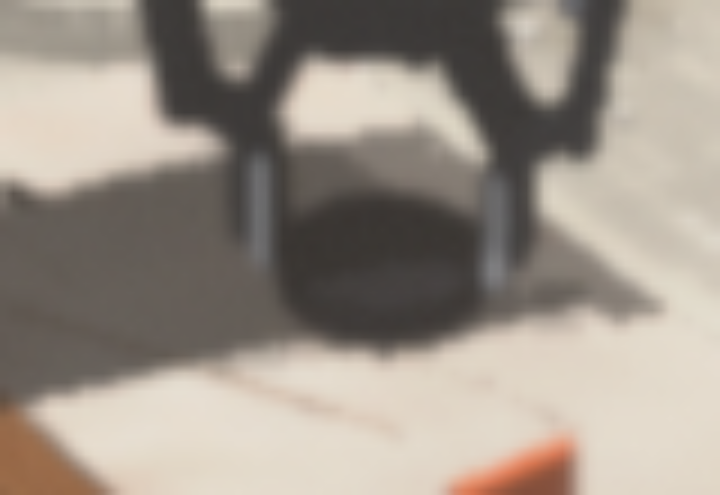

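```bash
python3 -m pendant '[[0,0,0,0,0],[0,0,0,0,0],[0,0,0,-0.01,0],[0,0,0,-0.03,0],[0,0,0,-0.06,0],[0,0,0,-0.06,0],[0,0,0,-0.06,0]]' 60
python3 -c "
from h import *
to(.4507,-.0823,.17,-45)
p,d,W=grab('22','scene')
cv2.imwrite('pics/scene22c.png',cv2.resize(p[200:255,280:360],None,fx=9,fy=9))"
```

```text
clock: 23.42
tcp_pos: [0.4521, -0.0825, 0.0323]
tool_rot: [-0.0, 0.924, -0.383, 0.001]
force: [-0.8, 0.2, -1.9]
opening: 0.664
t 23.42 tcp [ 0.4521 -0.0825  0.0323] ang -45.0 open 0.664 F [-0.8  0.2 -1.9] q [-0.18  0.06 -0.5   1.   -0.    2.18]
shares [-0.001   0.0007 -0.1722] yaw -0.0 rows 4.3 0.0
```

View pics/scene22c.png

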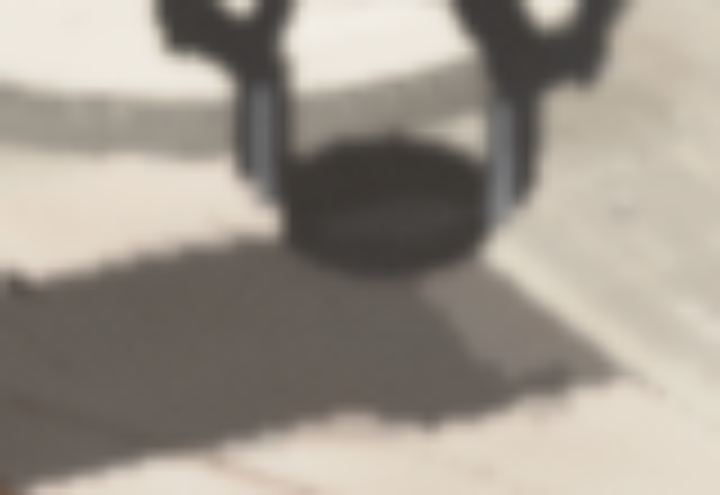

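```bash
python3 -m pendant '[[0,0,0,-0.04,0],[0,0,0,-0.08,0],[0,0,0,-0.12,0],[0,0,0,-0.16,0],[0,0,0,-0.172,0],[0,0,0,-0.172,0],[0,0,0,-0.172,0]]' 60
python3 -c "
from h import *
to(.6555,-.1147,.17,-45)"
```

```text
clock: 24.05
tcp_pos: [0.4506, -0.0822, 0.1672]
tool_rot: [0.0, 0.924, -0.383, -0.001]
force: [-0.3, -0.8, -1.7]
opening: 0.666
t 24.05 tcp [ 0.4506 -0.0822  0.1672] ang -45.0 open 0.666 F [-0.3 -0.8 -1.7] q [-0.18  0.   -0.26  1.31 -0.    2.18]
shares [ 0.2098 -0.1525 -0.0038] yaw -0.0 rows 6.0 0.0
```

```bash
python3 -m pendant '[[0,0.04,-0.029,0,0],[0,0.08,-0.058,0,0],[0,0.12,-0.087,0,0],[0,0.16,-0.116,0,0],[0,0.2,-0.145,0,0],[0,0.2098,-0.1525,0,0],[0,0.2098,-0.1525,0,0],[0,0.2098,-0.1525,0,0],[0,0.2098,-0.1525,0,0],[0,0.2098,-0.1525,0,0]]' 60
python3 -c "
from h import *
to(.6555,-.1147,.127,-45)
p,d,W=grab('23','scene')
cv2.imwrite('pics/scene23c.png',cv2.resize(p[120:250,320:460],None,fx=4.5,fy=4.5))"
```

```text
clock: 24.88
tcp_pos: [0.6543, -0.1145, 0.1682]
tool_rot: [0.0, 0.924, -0.383, -0.001]
force: [-0.3, 1.2, -1.0]
opening: 0.661
t 24.88 tcp [ 0.6543 -0.1145  0.1682] ang -45.0 open 0.661 F [-0.3  1.2 -1. ] q [-0.17  0.4   0.23  1.4  -0.    2.18]
shares [ 0.0013 -0.0009  0.0515] yaw -0.0 rows 2.0 0.0
```

View pics/scene23c.png

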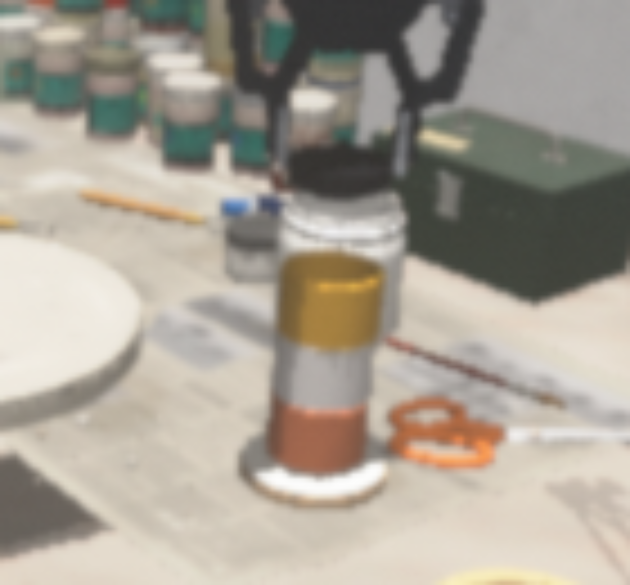

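```bash
python3 -m pendant '[[0,0.0005,-0.0005,0.02,0],[0,0.0005,-0.0005,0.04,0],[0,0.0005,-0.0005,0.05,0],[0,0.0005,-0.0005,0.052,0],[0,0.0005,-0.0005,0.052,0],[0,0.0005,-0.0005,0.052,0]]' 60
python3 -m pendant '[[0,0,0,0.003,0],[0,0,0,0.006,0],[0,0,0,0.009,0],[0,0,0,0.012,0],[0,0,0,0.012,0],[0,0,0,0.012,0]]' 60
python3 -c "
from h import *
to(.6555,-.1147,.115,-45)
p,d,W=grab('24','scene')
cv2.imwrite('pics/scene24c.png',cv2.resize(p[120:250,320:460],None,fx=4.5,fy=4.5))"
```

```text
clock: 25.43
tcp_pos: [0.6564, -0.1147, 0.128]
tool_rot: [-0.0, 0.924, -0.383, 0.001]
force: [0.3, 0.7, -0.9]
opening: 0.662
clock: 25.93
tcp_pos: [0.6562, -0.1147, 0.117]
tool_rot: [0.0, 0.924, -0.383, -0.0]
force: [0.2, 1.0, -1.5]
opening: 0.664
t 25.93 tcp [ 0.6562 -0.1147  0.117 ] ang -45.0 open 0.664 F [ 0.2  1.  -1.5] q [-0.17  0.41  0.13  1.29 -0.    2.18]
shares [-0.0006  0.0006  0.0025] yaw -0.0 rows 1.1 0.0
```

View pics/scene24c.png

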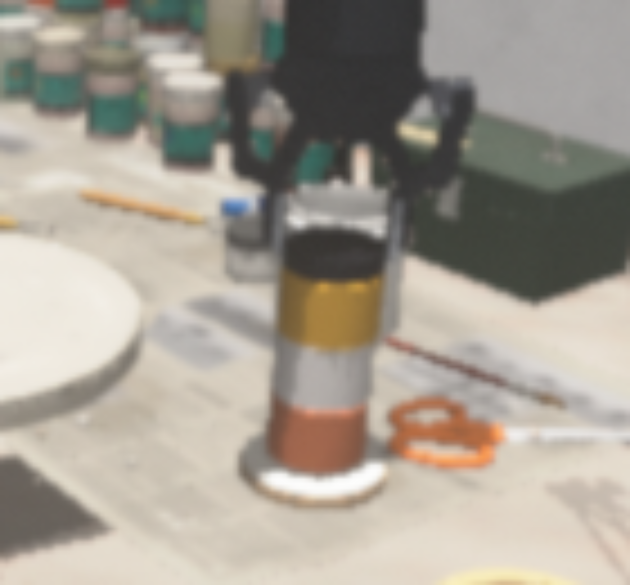

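```bash
python3 -m pendant '[[0,0,0,0.0015,0],[0,0,0,0.003,0],[0,0,0,0.003,0],[0,0,0,0.003,0]]' 60
python3 -c "
from h import *
to(.6555,-.1147,.115,-45)"
```

```text
clock: 26.32
tcp_pos: [0.6566, -0.1147, 0.1157]
tool_rot: [-0.0, 0.924, -0.383, 0.001]
force: [-0.8, 0.1, 3.7]
opening: 0.664
t 26.32 tcp [ 0.6566 -0.1147  0.1157] ang -45.0 open 0.664 F [-0.8  0.1  3.7] q [-0.17  0.41  0.13  1.29  0.    2.18]
shares [-0.001   0.001   0.0009] yaw 0.0 rows 1.0 0.0
```

```bash
python3 -m pendant '[[1,0,0,0,0],[1,0,0,0,0],[1,0,0,0,0],[1,0,0,0,0],[1,0,0,0,0],[1,0,0,-0.04,0],[1,0,0,-0.09,0],[1,0,0,-0.14,0],[1,0,0,-0.19,0],[1,0,0,-0.19,0],[1,0,0,-0.19,0],[1,0,0,-0.19,0]]' 60
python3 -c "
from h import *
to(.36,-.32,.2,-45)
p,d,W=grab('25','scene')
cv2.imwrite('pics/scene25c.png',cv2.resize(p[120:330,300:460],None,fx=2.8,fy=2.8))
p,d,W=grab('25','top')
cv2.imwrite('pics/top25c.png',cv2.resize(p[205:275,380:460],None,fx=8,fy=8,interpolation=cv2.INTER_CUBIC))
cv2.imwrite('pics/scene25b.png',cv2.resize(cv2.imread('pics/scene25.png')[255:325,315:405],None,fx=8,fy=8,interpolation=cv2.INTER_CUBIC))
"
```

```text
clock: 27.32
tcp_pos: [0.6565, -0.1147, 0.2665]
tool_rot: [-0.0, 0.924, -0.383, 0.0]
force: [-0.3, 0.2, -0.4]
opening: 0.996
t 27.32 tcp [ 0.6565 -0.1147  0.2665] ang -45.0 open 0.996 F [-0.3  0.2 -0.4] q [-0.17  0.43  0.49  1.63  0.    2.18]
shares [-0.0806  0.4435  0.0831] yaw -0.0 rows 9.8 0.0
```

View pics/scene25c.png

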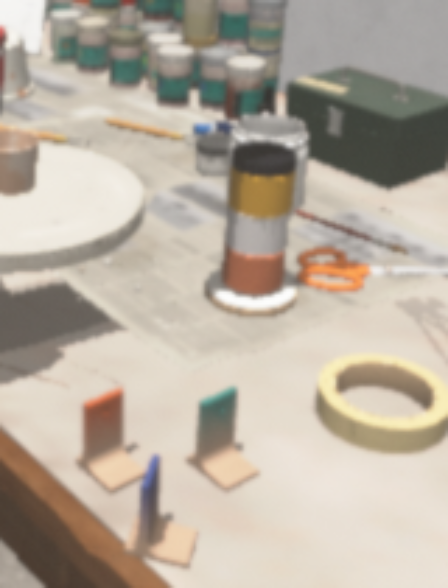

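View pics/top25c.png

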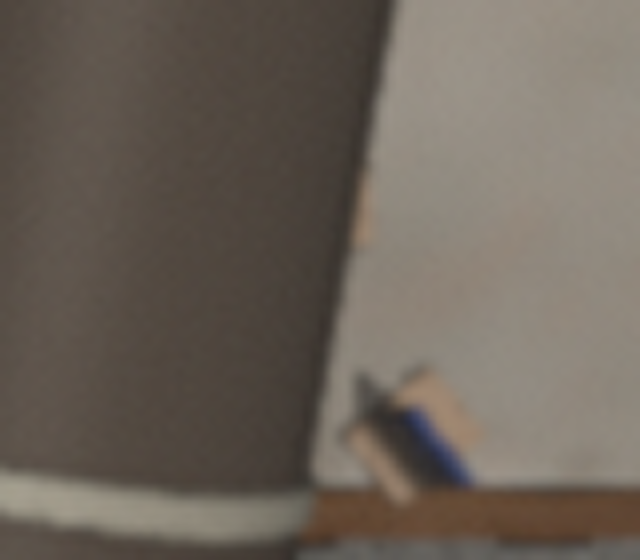

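View pics/scene25b.png

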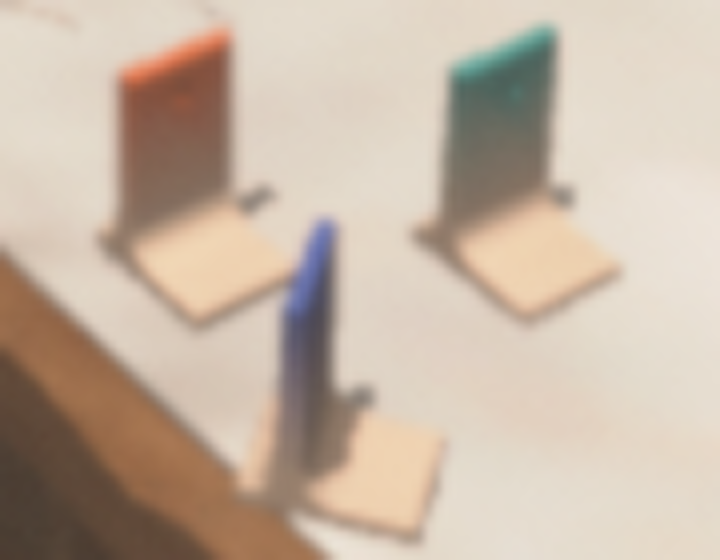

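```bash
python3 -c "
from h import *
for n,z,pts in [('top',.061,[(405,410),(470,485)]),('scene',.061,[(290,300),(325,225)]),('scene',.006,[(445,440),(410,535),(240,490)]),('top',.006,[(425,370),(485,440),(350,430),(405,500)])]:
  for a,b in pts:
    u,v=(380+a/8,205+b/8) if n=='top' else (315+a/8,255+b/8)
    print(n,z,planepix(n,u,v,z).round(4))
for t in ('25','0'):
  f=np.load('top%s.npz'%t);W=cloud('top',f['d'])
  m=(np.hypot(W[...,0]-.357,W[...,1]+.316)<.04)&(W[...,2]>.05)&(W[...,2]<.072)
  q=W[m];print(len(q),q.mean(0).round(4));c=q[:,:2]-q[:,:2].mean(0);w,V=np.linalg.eigh(c.T@c);print(V[:,1],np.ptp(c@V[:,1]))
f=np.load('scene25.npz');W=cloud('scene',f['d'])
m=(np.hypot(W[...,0]-.357,W[...,1]+.316)<.04)&(W[...,2]>.045)&(W[...,2]<.07)
q=W[m];print(len(q),q.mean(0).round(4));c=q[:,:2]-q[:,:2].mean(0);w,V=np.linalg.eigh(c.T@c);print(V[:,1],np.ptp(c@V[:,1]))
"
```

```text
top 0.061 [ 0.3689 -0.3063  0.061 ]
top 0.061 [ 0.342  -0.3285  0.061 ]
scene 0.061 [ 0.3428 -0.3268  0.061 ]
scene 0.061 [ 0.3663 -0.3112  0.061 ]
scene 0.006 [ 0.384  -0.3375  0.006 ]
scene 0.006 [ 0.3567 -0.3557  0.006 ]
scene 0.006 [ 0.3337 -0.3221  0.006 ]
top 0.006 [ 0.3866 -0.3308  0.006 ]
top 0.006 [ 0.3602 -0.3523  0.006 ]
top 0.006 [ 0.364  -0.3012  0.006 ]
top 0.006 [ 0.3376 -0.3209  0.006 ]
32 [ 0.3568 -0.3155  0.0589]
[-0.78241823 -0.62275333] 0.03340837173731318
32 [ 0.3562 -0.3158  0.0592]
[-0.79062848 -0.61229618] 0.033314866434883794
80 [ 0.3519 -0.3217  0.0561]
[-0.82036964 -0.5718336 ] 0.03550367079275078
```

```bash
python3 -c "
from h import *
to(.356,-.318,.2,-51.5)"
python3 -m pendant '[[0.5,-0.0404,0.2217,0,0.0567],[0.5,-0.0404,0.2217,0,0.0567],[0.5,-0.0404,0.2217,0,0.0567],[0.5,-0.0404,0.2217,0,0.0567],[0.5,-0.0404,0.2217,0,0.0567],[0.5,-0.0855,0.4451,0.083,0.0567],[0.5,-0.0855,0.4451,0.083,0.0567],[0.5,-0.0855,0.4451,0.083,0.0567],[0.5,-0.0855,0.4451,0.083,0.0567],[0.5,-0.0855,0.4451,0.083,0.0567],[0.5,-0.0855,0.4451,0.083,0.0567],[0.5,-0.0855,0.4451,0.083,0.0567]]' 30
python3 -m pendant '[[0.5,0,0,0,0],[0.5,0,0,0,0]]' 30
python3 -c "
from h import *
to(.356,-.318,.1,-51.5)"
```

```text
t 27.42 tcp [ 0.6558 -0.1146  0.2649] ang -45.0 open 1.001 F [-0.4  0.8  0.6] q [-0.17  0.43  0.49  1.63 -0.    2.18]
shares [-0.085   0.4446  0.0822] yaw 0.0567 rows 9.8 0.9
clock: 28.42
tcp_pos: [0.3546, -0.318, 0.199]
tool_rot: [-0.001, 0.9, -0.436, -0.001]
force: [-0.5, -0.1, 0.4]
opening: 0.497
clock: 28.58
tcp_pos: [0.3571, -0.3177, 0.2004]
tool_rot: [-0.0, 0.901, -0.434, -0.0]
force: [0.2, -0.2, -0.4]
opening: 0.499
t 28.58 tcp [ 0.3571 -0.3177  0.2004] ang -51.43 open 0.499 F [ 0.2 -0.2 -0.4] q [-0.73  0.04 -0.15  1.38  0.    1.74]
shares [-0.0005  0.0013  0.1255] yaw 0.0006 rows 3.4 0.0
```

```bash
python3 -m pendant '[[0.5,-0.0005,0.001,0.04,0],[0.5,-0.0005,0.001,0.08,0],[0.5,-0.0005,0.001,0.12,0],[0.5,-0.0005,0.001,0.135,0],[0.5,-0.0005,0.001,0.135,0],[0.5,-0.0005,0.001,0.135,0]]' 30
python3 -c "
from h import *
to(.356,-.318,.028,-51.5)
p,d,W=grab('26','scene')
cv2.imwrite('pics/scene26c.png',cv2.resize(p[225:325,305:425],None,fx=6,fy=6))"
```

```text
clock: 29.08
tcp_pos: [0.356, -0.3176, 0.0924]
tool_rot: [-0.0, 0.901, -0.434, -0.001]
force: [0.1, -1.4, 1.1]
opening: 0.499
t 29.08 tcp [ 0.356  -0.3176  0.0924] ang -51.39 open 0.499 F [ 0.1 -1.4  1.1] q [-0.73  0.06 -0.36  1.15  0.    1.74]
shares [0.0005 0.0003 0.0805] yaw 0.0009 rows 2.5 0.0
```

View pics/scene26c.png

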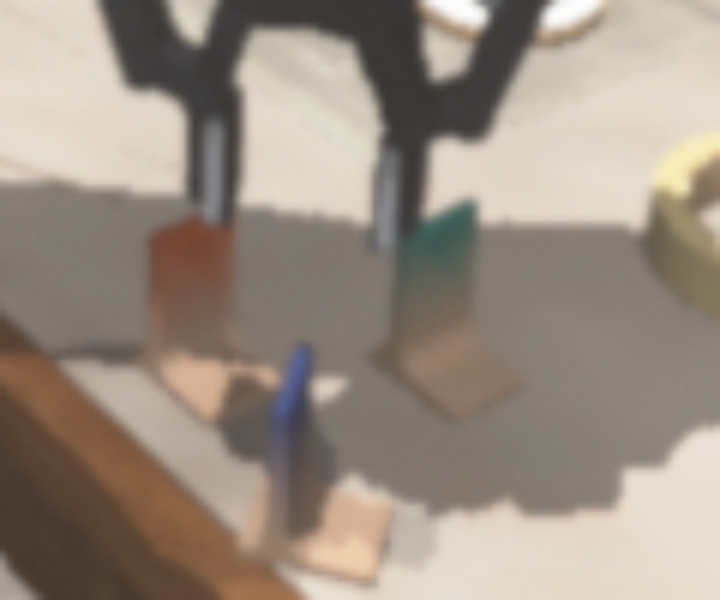

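```bash
python3 -c "
from h import *
a=np.radians(-51.5)
for r in (-.021,.021): print(((proj('scene',[[.356+r*np.cos(a),-.3176+r*np.sin(a),z] for z in (.09,.1,.11,.12)])-[305,225])*6).round())
f=np.load('scene26.npz');W=cloud('scene',f['d'])
for a,b in ((210,190),(212,212),(385,215),(385,235)): print(W[225+b//6,305+a//6].round(3))
"
```

```text
[[227. 284.]
 [228. 257.]
 [229. 230.]
 [229. 202.]]
[[364. 308.]
 [365. 281.]
 [367. 253.]
 [369. 225.]]
[ 0.332 -0.306  0.133]
[ 0.334 -0.304  0.123]
[ 0.364 -0.346  0.134]
[ 0.364 -0.346  0.126]
```

```bash
python3 -m pendant '[[0.5,0.0005,0,0.03,0],[0.5,0.0005,0,0.055,0],[0.5,0.0005,0,0.075,0],[0.5,0.0005,0,0.082,0],[0.5,0.0005,0,0.082,0],[0.5,0.0005,0,0.082,0]]' 30
python3 -c "
from h import *
to(.356,-.318,.025,-51.5)
p,d,W=grab('27','scene')
cv2.imwrite('pics/scene27c.png',cv2.resize(p[225:325,305:425],None,fx=6,fy=6))"
```

```text
clock: 29.63
tcp_pos: [0.3565, -0.3192, 0.0283]
tool_rot: [0.0, 0.901, -0.434, 0.001]
force: [-1.3, -1.1, 0.1]
opening: 0.502
t 29.63 tcp [ 0.3565 -0.3192  0.0283] ang -51.48 open 0.502 F [-1.3 -1.1  0.1] q [-0.73  0.1  -0.47  1.    0.    1.74]
shares [-0.0015 -0.0005  0.0041] yaw 0.0002 rows 1.1 0.0
```

View pics/scene27c.png

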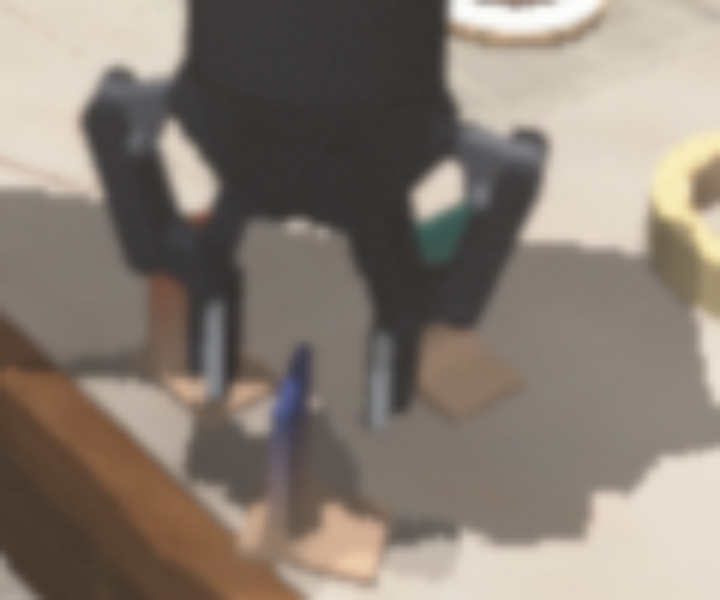

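```bash
python3 -m pendant '[[0.5,-0.0005,0,0.004,0],[0.5,-0.0005,0,0.007,0],[0.3,-0.0005,0,0.007,0],[0.25,-0.0005,0,0.007,0],[0.25,-0.0005,0,0.007,0],[0.25,-0.0005,0,0.007,0]]' 30
python3 -c "
from h import *
to(.356,-.318,.025,-51.5)
p,d,W=grab('28','scene')
cv2.imwrite('pics/scene28c.png',cv2.resize(p[225:325,305:425],None,fx=6,fy=6))"
```

```text
clock: 30.18
tcp_pos: [0.3554, -0.3184, 0.0214]
tool_rot: [0.0, 0.901, -0.434, 0.0]
force: [0.7, -0.3, -0.1]
opening: 0.253
t 30.18 tcp [ 0.3554 -0.3184  0.0214] ang -51.5 open 0.253 F [ 0.7 -0.3 -0.1] q [-0.73  0.11 -0.48  0.98 -0.    1.74]
shares [ 0.0001 -0.0009 -0.0045] yaw 0.0 rows 1.1 0.0
```

View pics/scene28c.png

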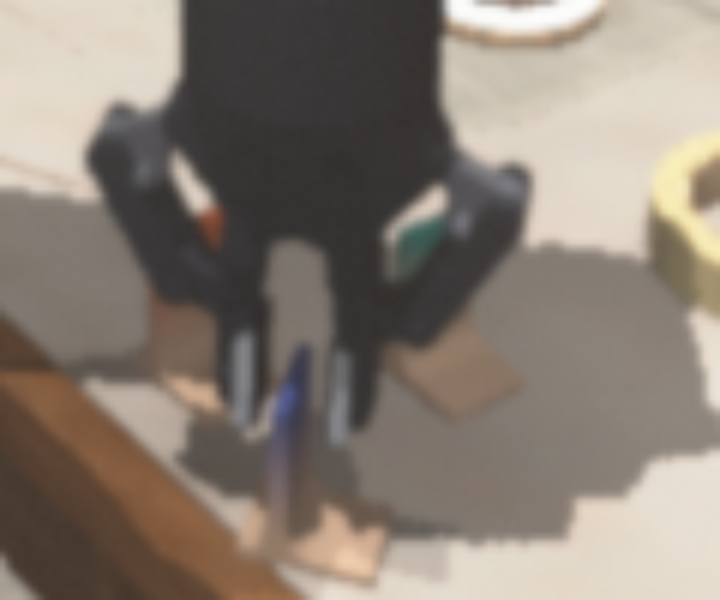

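```bash
python3 -m pendant '[[0,0,0,0,0],[0,0,0,0,0],[0,0,0,0,0],[0,0,0,0,0],[0,0,0,0,0]]' 30
python3 -c "
from h import *
to(.356,-.318,.025,-51.5)"
python3 -m pendant '[[0,0,0,-0.02,0],[0,0,0,-0.05,0],[0,0,0,-0.09,0],[0,0,0,-0.09,0],[0,0,0,-0.09,0]]' 30
python3 -c "
from h import *
to(.356,-.318,.25,-51.5)
p,d,W=grab('29','scene')
cv2.imwrite('pics/scene29c.png',cv2.resize(p[205:305,305:425],None,fx=6,fy=6))"
```

```text
clock: 30.65
tcp_pos: [0.3553, -0.3183, 0.0213]
tool_rot: [-0.0, 0.901, -0.434, -0.0]
force: [0.0, -1.0, 0.1]
opening: 0.059
t 30.65 tcp [ 0.3553 -0.3183  0.0213] ang -51.5 open 0.059 F [ 0.  -1.   0.1] q [-0.73  0.11 -0.48  0.98 -0.    1.74]
shares [ 0.0003 -0.0009 -0.0047] yaw 0.0 rows 1.1 0.0
clock: 31.07
tcp_pos: [0.3564, -0.3193, 0.0951]
tool_rot: [0.001, 0.901, -0.434, 0.002]
force: [-0.5, 0.2, 0.0]
opening: 0.057
t 31.07 tcp [ 0.3564 -0.3193  0.0951] ang -51.49 open 0.057 F [-0.5  0.2  0. ] q [-0.73  0.06 -0.36  1.15 -0.    1.74]
shares [-0.0009 -0.0007 -0.1937] yaw 0.0 rows 4.7 0.0
```

View pics/scene29c.png

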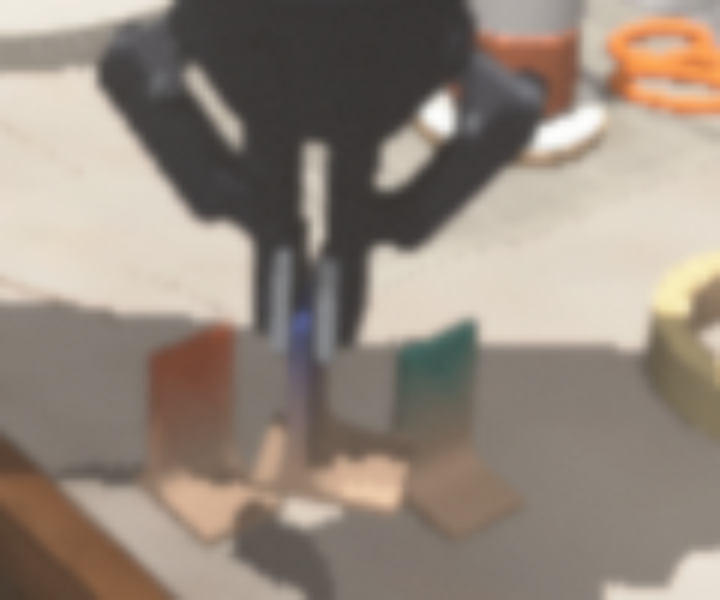

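```bash
python3 -m pendant '[[0,0,0,-0.03,0],[0,0,0,-0.07,0],[0,0,0,-0.11,0],[0,0,0,-0.15,0],[0,0,0,-0.18,0],[0,0,0,-0.18,0],[0,0,0,-0.18,0]]' 30
python3 -c "
from h import *
to(.650,-.107,.24,-51.5)"
```

```text
clock: 31.7
tcp_pos: [0.3556, -0.3186, 0.2372]
tool_rot: [0.0, 0.901, -0.434, 0.0]
force: [-0.3, 0.2, -0.5]
opening: 0.06
t 31.7 tcp [ 0.3556 -0.3186  0.2372] ang -51.5 open 0.06 F [-0.3  0.2 -0.5] q [-0.73  0.04 -0.07  1.46  0.    1.74]
shares [ 0.0221 -0.4526 -0.0035] yaw 0.0 rows 9.7 0.0
```

```bash
python3 -m pendant '[[0,0.002,-0.04,0,0],[0,0.004,-0.08,0,0],[0,0.006,-0.12,0,0],[0,0.008,-0.16,0,0],[0,0.01,-0.2,0,0],[0,0.012,-0.24,0,0],[0,0.014,-0.28,0,0],[0,0.016,-0.32,0,0],[0,0.018,-0.36,0,0],[0,0.02,-0.40,0,0],[0,0.021,-0.43,0,0],[0,0.0221,-0.4526,0,0]]' 30
python3 -m pendant '[[0,0,0,0,0],[0,0,0,0,0],[0,0,0,0,0]]' 30
python3 -c "
from h import *
to(.650,-.107,.18,-51.5)
p,d,W=grab('30','scene')
cv2.imwrite('pics/scene30c.png',cv2.resize(p[100:230,320:460],None,fx=4.5,fy=4.5))"
```

```text
clock: 32.7
tcp_pos: [0.6505, -0.1048, 0.2335]
tool_rot: [0.001, 0.901, -0.434, -0.002]
force: [0.1, 0.9, 0.0]
opening: 0.057
clock: 32.95
tcp_pos: [0.6488, -0.1069, 0.2353]
tool_rot: [0.001, 0.901, -0.434, -0.002]
force: [-0.2, -0.1, 0.1]
opening: 0.058
t 32.95 tcp [ 0.6488 -0.1069  0.2353] ang -51.5 open 0.058 F [-0.2 -0.1  0.1] q [-0.16  0.4   0.38  1.55 -0.    2.31]
shares [ 0.0012 -0.0013  0.0692] yaw 0.0 rows 2.3 0.0
```

View pics/scene30c.png

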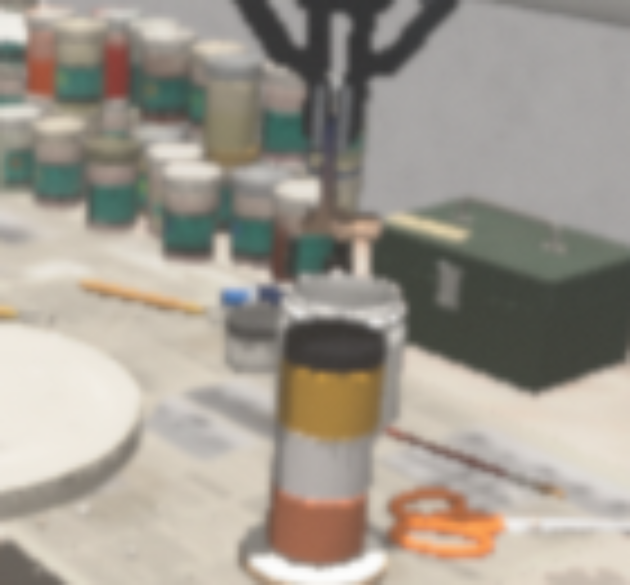

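```bash
python3 -m pendant '[[0,0.001,0,0.02,0],[0,0.001,0,0.04,0],[0,0.001,0,0.06,0],[0,0.001,0,0.068,0],[0,0.001,0,0.068,0],[0,0.001,0,0.068,0]]' 30
python3 -m pendant '[[0,0,0,0,0],[0,0,0,0,0],[0,0,0,0,0]]' 30
python3 -c "
from h import *
to(.650,-.107,.173,-51.5)
p,d,W=grab('31','scene')
cv2.imwrite('pics/scene31c.png',cv2.resize(p[120:200,330:430],None,fx=7,fy=7))"
```

```text
clock: 33.5
tcp_pos: [0.6496, -0.1079, 0.1834]
tool_rot: [0.0, 0.901, -0.435, -0.0]
force: [-0.2, -0.1, -0.7]
opening: 0.062
clock: 33.75
tcp_pos: [0.6506, -0.1075, 0.184]
tool_rot: [-0.0, 0.901, -0.434, 0.001]
force: [1.4, -0.5, -0.0]
opening: 0.063
t 33.75 tcp [ 0.6506 -0.1075  0.184 ] ang -51.5 open 0.063 F [ 1.4 -0.5 -0. ] q [-0.16  0.39  0.25  1.43 -0.    2.31]
shares [-0.001   0.0003  0.0137] yaw 0.0 rows 1.3 0.0
```

View pics/scene31c.png

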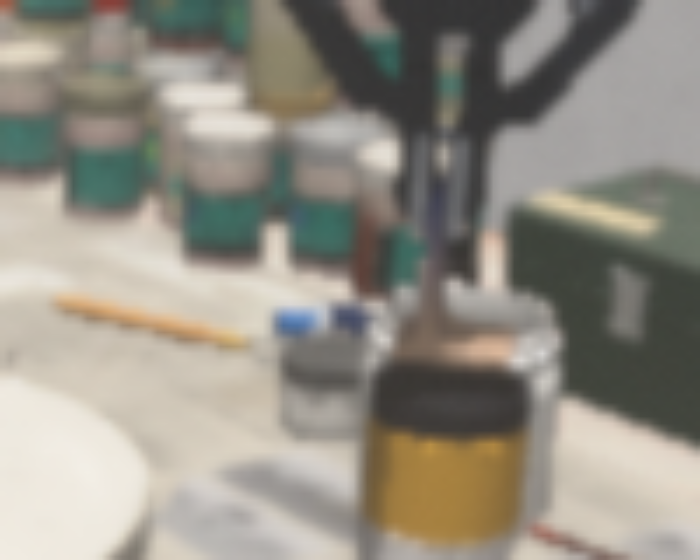

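Now ~11 mm above the cover, well centred. Lower gently to contact.

```bash
python3 -m pendant '[[0,-0.0005,0,0.004,0],[0,-0.0005,0,0.007,0],[0,-0.0005,0,0.01,0],[0,-0.0005,0,0.012,0],[0,-0.0005,0,0.012,0],[0,-0.0005,0,0.012,0],[0,-0.0005,0,0.012,0]]' 30
python3 -c "
from h import *
to(.650,-.107,.1723,-51.5)
p,d,W=grab('32','scene')
cv2.imwrite('pics/scene32c.png',cv2.resize(p[120:200,330:430],None,fx=7,fy=7))"
```

```text
clock: 34.38
tcp_pos: [0.6499, -0.107, 0.1733]
tool_rot: [-0.0, 0.901, -0.434, -0.0]
force: [-0.2, -1.6, -0.2]
opening: 0.063
t 34.38 tcp [ 0.6499 -0.107   0.1733] ang -51.5 open 0.063 F [-0.2 -1.6 -0.2] q [-0.16  0.39  0.22  1.41  0.    2.31]
shares [ 0.     -0.0001  0.0012] yaw 0.0 rows 1.0 0.0
```

View pics/scene32c.png

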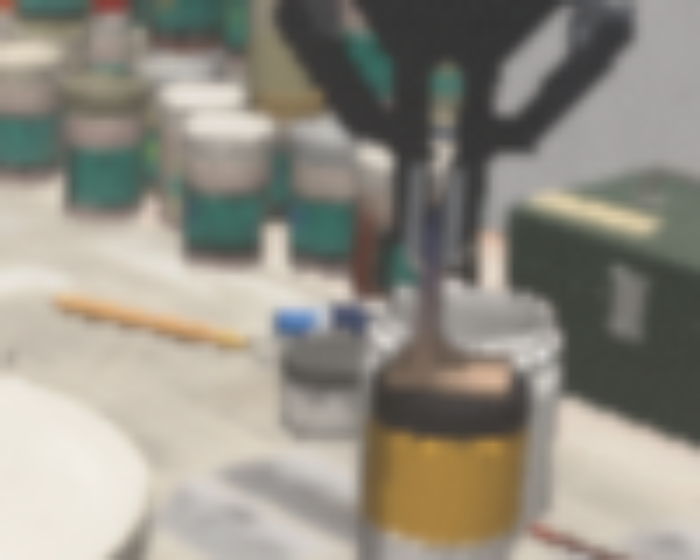

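Bottom is about 1 mm above the cover; lower 1 mm more and check the force.

```bash
python3 -m pendant '[[0,0,0,0.001,0],[0,0,0,0.0015,0],[0,0,0,0.0015,0],[0,0,0,0.0015,0]]' 30
```

```text
clock: 34.77
tcp_pos: [0.6499, -0.1071, 0.1721]
tool_rot: [0.0, 0.901, -0.434, -0.0]
force: [0.5, -0.1, 0.2]
opening: 0.062
```

```bash
python3 -m pendant '[[0,0,0,0.0005,0],[0,0,0,0.001,0],[0,0,0,0.001,0]]' 30
python3 -m pendant '[[0.1,0,0,0,0],[0.2,0,0,0,0],[0.3,0,0,0,0],[0.4,0,0,0,0],[0.5,0,0,0,0],[0.5,0,0,0,0],[0.5,0,0,-0.02,0],[0.5,0,0,-0.06,0],[0.5,0,0,-0.11,0],[0.5,0,0,-0.11,0],[0.5,0,0,-0.11,0]]' 30
python3 -c "
from h import *
to(.45,0.05,.26,-51.5)
p,d,W=grab('33','scene')
cv2.imwrite('pics/scene33c.png',cv2.resize(p[110:240,320:460],None,fx=4.5,fy=4.5))"
```

```text
clock: 35.02
tcp_pos: [0.6501, -0.1071, 0.172]
tool_rot: [-0.0, 0.901, -0.434, 0.001]
force: [0.1, -0.2, 4.2]
opening: 0.061
clock: 35.93
tcp_pos: [0.6513, -0.1072, 0.2624]
tool_rot: [-0.001, 0.901, -0.434, 0.003]
force: [0.7, -0.3, -0.8]
opening: 0.498
t 35.93 tcp [ 0.6513 -0.1072  0.2624] ang -51.49 open 0.498 F [ 0.7 -0.3 -0.8] q [-0.16  0.41  0.45  1.61  0.    2.31]
shares [-0.3105  0.0745  0.0014] yaw 0.0 rows 7.1 0.0
```

View pics/scene33c.png

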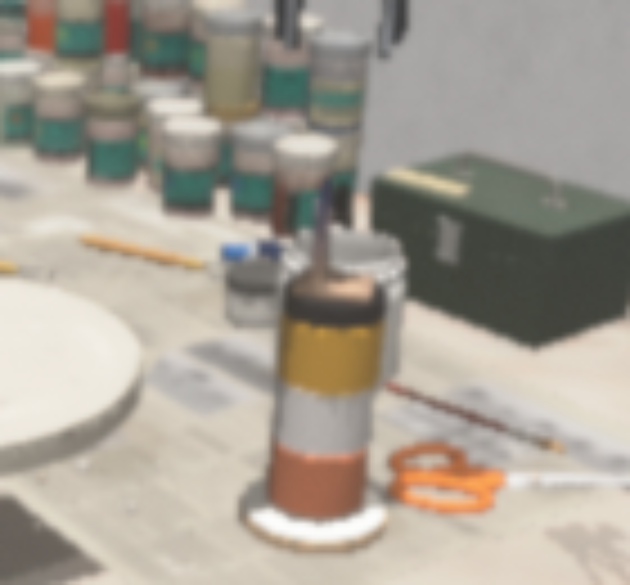

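```bash
python3 -m pendant '[[0.5,0,0,-0.04,0],[0.5,0,0,-0.07,0],[0.5,-0.05,0.012,-0.07,0],[0.5,-0.1,0.024,-0.07,0],[0.5,-0.15,0.036,-0.07,0],[0.5,-0.2,0.048,-0.07,0],[0.5,-0.25,0.06,-0.07,0],[0.5,-0.31,0.0745,-0.07,0],[0.5,-0.31,0.0745,-0.07,0],[0.5,-0.31,0.0745,-0.07,0],[0.5,-0.31,0.0745,-0.07,0]]' 30
python3 -c "
from h import *
to(.45,0.05,.3,-51.5)
p,d,W=grab('34','top')
cv2.imwrite('pics/top34c.png',cv2.resize(p[130:280,310:470],None,fx=3.9,fy=3.9))
m=(W[...,2]>.13)&(W[...,2]<.23)&(np.hypot(W[...,0]-.655,W[...,1]+.115)<.05)
q=W[m]; print(len(q)); 
t=q[q[:,2]>.195]; c=q[q[:,2]<.165]; print('tile top',t.mean(0),'cover',c.mean(0),np.median(c[:,2]))
try: print(top_obj(W,(.65,-.115),.14,.23,.151,.05))
except Exception as e: print(e)
p,d,S=grab('34','scene')
cv2.imwrite('pics/scene34c.png',cv2.resize(p[110:330,300:460],None,fx=2.7,fy=2.7))"
```

```text
clock: 36.9
tcp_pos: [0.4486, 0.0501, 0.3145]
tool_rot: [0.0, 0.901, -0.434, -0.0]
force: [1.4, -1.2, 1.0]
opening: 0.499
t 36.9 tcp [0.4486 0.0501 0.3145] ang -51.43 open 0.499 F [ 1.4 -1.2  1. ] q [ 0.11  0.01  0.07  1.63 -0.    2.58]
shares [ 0.0012 -0.0014  0.0181] yaw 0.0006 rows 1.3 0.0
392
tile top [ 0.64982528 -0.10586816  0.20752308] cover [ 0.65028359 -0.11515435  0.15115392] 0.15189061732965514
(array([ 0.6552, -0.1145,  0.151 ]), array([21.3, 21.4]), array([0.0608, 0.0588]))
```

View pics/top34c.png

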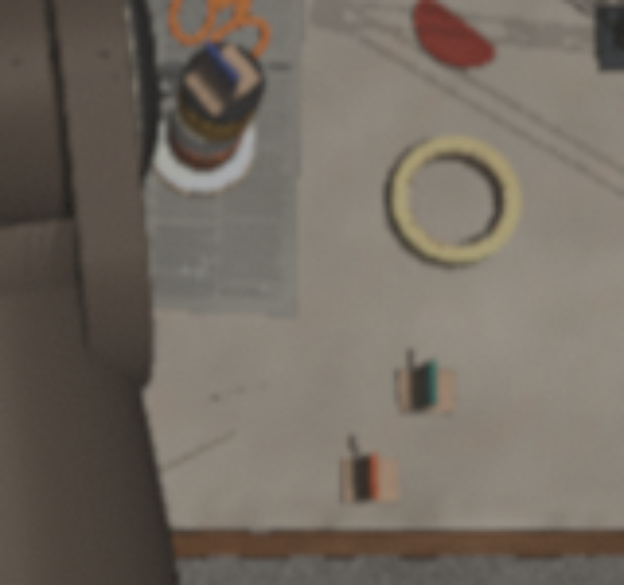

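View pics/scene34c.png

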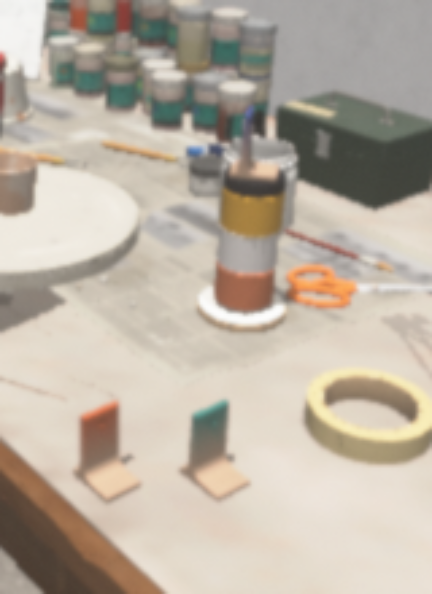

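```bash
python3 -m pendant '[[0.5,0,0,0,0],[0.5,0,0,0,0],[0.5,0,0,0,0],[0.5,0,0,0,0]]'; python3 -c "
from rig import order
print(order.job_done())"
```

```text
clock: 37.33
tcp_pos: [0.4493, 0.0495, 0.3149]
tool_rot: [0.0, 0.901, -0.435, -0.0]
force: [-0.6, -0.0, -0.3]
opening: 0.506
the job is handed in; nothing more can be done
None
```

The stack is built on the white batt: terracotta, white and yellow boxes, the charcoal cover on top, and the blue tile standing upright on the cover. I handed the job in at 37.3 s, and the system reports no verdict.

**Seating:** Each box and the cover made contact within 0.5 mm of the expected height, and the tile touched down as expected.

**Final top-camera check:**

| Item | Measured | Compared with |
|---|---|---|
| Cover position | about (0.655, -0.1145) m | batt centre, measured at the start: about (0.655, -0.115) m |
| Cover top height | 151–152 mm | expected 151 mm |
| Blue tile's middle | about 2 mm from the cover's centre | limit 15 mm |

In the last pictures the stack and tile are upright, the teal and orange tiles are standing in place, and the gripper is clear of everything.

**Checks that failed or disagreed:**
- **Finger height:** the open fingertips looked 10–20 mm higher in the pictures than the description implied, so I checked each grasp depth by picture.
- **Cover grip:** the gripper read about 56–57 mm on the 60 mm cover, but it held and stayed level.
- **White box:** the top-camera check of its rim after seating failed, probably because the arm blocked the view. I relied on the contact height and the scene picture instead.

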